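Refasten the service cover and hang the driver up

ROBOT

A 6-joint arm with a two-finger parallel gripper is mounted at the origin on the work surface. World frame = base frame: x ahead of the robot, y to its left, z up, the work surface at z = 0. Lengths are in mm, angles in rad, forces in N, time in s.
With the tool pointing down it reaches from about 150 to 775 mm from the base axis. Payload 6.1 kg.
Tool frame: the origin (TCP) lies midway between the tips of the shut fingers; the grasp point (between the pads) lies 19 mm behind it; z points along the fingers, y is the direction in which the jaws open and shut (so a half turn about z gives the same grasp; the last joint's range is limited). The gripper opens to 85 mm and grips with 20 to 120 N. Pads are 22 mm wide; open, the fingers measure 114 mm over their backs; the gripper's body (76 mm by 85 mm) begins 54 mm behind the grasp point. The pads swing forward as they close: fully open they stand 13 mm farther back than shut.
Start: joints at [-1.252, 0.126, -0.04, 1.405, 0, 1.571], TCP at [164.542, -498.532, 231.295] pointing down, gripper open.
Joint ranges: [-2.72, 2.72], [-0.95, 1.95], [-1.27, 1.35], [-1.78, 2.02], [-1.46, 1.47], [-3.14, 3.14]. Speed limits (rad/s): [2.39, 2.39, 3.01, 3.14, 3.14, 3.14].

INTERFACE

Orientations are given as a unit quaternion [w, x, y, z].
In Python, from station import robot gives the robot as it stands. The module is installed in compiled form; this text tells all that it offers.
- The arm moves only by the tool move_arm, never from a script. Its argument "plan" is a list of rows, each an object with "offset": the shift along the tool's x, y, z in m, a list of three; "dr": the turn, a rotation vector about the tool's x, y, z in rad, a list of three; "fingers": the gripper's target within -1 to 1 (fully open at 1, half-way at 0, shut at -1). In form: [{"offset": [x, y, z], "dr": [ax, ay, az], "fingers": fingers}, ...]. A call has 1 to 5 rows; each row is the pose to reach, as a shift and turn from the pose commanded when the call began, along the tool's axes at that moment; what a row does not reach only later rows make up. A row lasts 1/10 s, in which the tool goes at most 50 mm and 8.59 degrees, less where a joint would pass 70% of its speed; a pose out of reach is approached as far as the arm can. A call with a gripper value outside its range is refused whole. The fingers move at their own pace and stop on an object; the grip force is fixed at half the most. Time passes only in rows, so rows that repeat a pose let the fingers close. It gives the time, the measured TCP pose, the force and the opening at its end, in the units of the state.
- robot.state(): the state, without advancing time (a new reading comes with each control period).
- robot.capture(name): name is "side" or "top"; returns a dict with "color" (384x512x3 uint8, red, green, blue), "fovy" (degrees; the focal length in pixels is half the picture's height over the tangent of half this angle, whatever the lens; pixels are square), "cx", "cy" (the principal point, pixels), "k1" (the pictures are not rectified: a ray, as slopes to the right and down, at radius r is drawn at 1 + k1 r^2 times it, then the intrinsics apply), "rvec" (rotation vector, rad) and "tvec" (3), from world to camera coordinates, as OpenCV has them. Camera axes: x right, y down, z forward; pixel columns grow to the right and rows downward; lengths in mm; the calibration is good to about 2 mm. A picture is of the moment at which its call begins. There is no depth.
- robot.hand_in(): hands the job in, once; it reports no verdict.
The state is a dict: "time": time; "joint_positions": joint angles; "qd": joint speeds; "effort": joint torques, N m; "eef_pos": TCP position; "tcp_rot": TCP orientation; "force": force on the tool from outside, world axes, zero at the start; "moment": the same for the moment, N m; "finger_gap": opening from 0.0 (shut) to 1.0 (fully open).
Only numpy, scipy, OpenCV 4.12 (cv2) and the standard library are available. Lean on these libraries where they do the work, as an engineer would, in place of code of your own. Each camera call takes 0.05 s, during which the arm holds its last target.

TASK

One of the three cover screws on the low control box has worked loose and stands proud of its collar. Take the screwdriver off its peg, press its bit into that screw and, keeping it pressed in, turn it clockwise until the screw is fully home, flush with its collar; then hang the screwdriver back on the peg by its eye. Touch the screw only with the screwdriver, and leave everything else on the counter where it stands.

Things in the scene. Friction and masses are not known exactly. Their poses are not given: they have to be found in the camera images.
- box: low sheet-metal control box, 200 (x) by 300 (y) by 60 mm high plus a 4 mm cover plate on top, fixed; origin at the centre of its underside. On the cover stand three equal collars, each with a big cross-recessed screw, at (-45, -95), (-45, 95) and (45, 0) mm in the box's frame; which one is the loose one varies. The other two are home and cannot turn
- screw_head (a point): centre of the top face of the loose screw's round steel head, 31 mm across, with a cross recess: two slots 6.5 mm wide, about 28 mm long, 5 mm deep, along the point's x and y axes; z up. The point turns and sinks with the screw. At its loosest the head stands 8 mm proud of its collar; home, it is flush
- screw_collar (a point): centre of the top rim of the loose screw's collar (fixed to the box), a ring of 42 mm outer and 34 mm inner diameter, 8 mm high, its top 72 mm above the counter
- screw (a joint): turn of the loose screw in rad, growing clockwise seen from above; 0 at its loosest (8 mm proud), 1.3 at the stop (flush). It starts between 0 and 0.2. The head sinks in proportion, 6.15 mm per rad, so the bit must follow it down. Friction of 0.2 N m holds it wherever it is left; pressing alone does not turn it
- driver_grip (a point): on the axis of the screwdriver's handle at the height to grip, 127 mm above the bit's tip. It hangs upright, bit down, about 0.16 kg. Black handle, 28 mm square, 72 to 145 mm above the tip, flats square to the point's x and y axes, on top the eye plate, 6 mm thick (x), 26 mm wide (y), its top 167 mm above the tip. z axis up, from the bit to the eye
- driver_tip (a point): tip of the screwdriver's bit, on the axis: a cross of two blades, 20 mm wide, 2.2 mm thick over the lowest 5 mm and 3.2 mm above that, along the x and y axes of this point; a 10 mm round shaft above
- driver_eye (a point): centre of the hole in the eye plate, 155 mm above the bit's tip: a window 16 mm wide (y) by 14 mm high (z), open along x
- peg (a point): point on the axis of the stand's peg where the screwdriver hangs, 205 mm up. The peg, a bare 7 mm round bar, runs along the point's x axis: free end 40 mm away to -x, rising 5 degrees that way; at +55 mm it is fixed to a 16 mm square post, 208 mm high, on a base 130 by 110 by 12 mm. When hung, the eye's centre is 3.5 mm below the peg's axis, the eye's x axis along the peg
- oil: loose bystander, not part of the job; green glass bottle, 58 mm across, 200 mm high, about 115 mm beside the hanging screwdriver; origin at the centre of its underside
- jar: loose bystander, not part of the job; glass jar, 60 mm across, 100 mm high, on the other side of the stand; origin at the centre of its underside
- shaker: loose bystander, not part of the job; metal salt shaker, 42 mm across, 70 mm high, standing on the control box's cover; origin at the centre of its underside
- sauce: loose bystander, not part of the job; grey sauce bottle, 48 mm across, 130 mm high, standing on the control box's cover; origin at the centre of its underside
- bowl: loose bystander, not part of the job; metal bowl, 124 mm across, 50 mm high; origin at the centre of its underside
- mug: loose bystander, not part of the job; white mug, 80 mm across, 90 mm high; origin at the centre of its underside
- spatula: loose bystander, not part of the job; spatula lying flat on the counter between the control box and the griddle, handle towards its -x; origin on its underside
- tin: loose bystander, not part of the job; steel can, 72 mm across, 110 mm high; origin at the centre of its underside
Things that resemble listed ones, but are neither listed nor needed, are in the scene too. Several things look just like the part that bears peg: the one meant starts nearest to the robot's base.

How it is judged:
By the outcome, as a careful person would: the job done as asked, in the order asked, and still so for the second after the job is handed in, with the robot touching nothing.
It also fails if it takes over 53 s, if anything falls off the work surface, if the arm or the gripper's body presses on something with over 40 N, if the wrist force passes 120 N, or if a joint passes its speed limit or range.

## Working session

There is one attempt and no reset: what is moved stays moved. The work goes in short steps, Python scripts to look and compute and a tool call to move; the robot and the scene stay as the last step left them, time stands still between calls to the robot, and variables do not carry over. Pictures are saved under pics/ and viewed, and the job is handed in when it is done.

Besides the shell and the picture viewer there is one more tool, called after ">>>" by a JSON object that holds its "op" and its "data". move_arm: Moves the arm, as the interface text tells. Its arguments: {"type":"object","properties":{"plan":{"type":"array","items":{"type":"object","properties":{"offset":{"type":"array","items":{"type":"number"}},"dr":{"type":"array","items":{"type":"number"}},"fingers":{"type":"number"}}}}},"required":["plan"]}

```bash
mkdir -p pics
python3 - <<'E'
from station import robot
import cv2, pickle
for n in("side","top"):
    c=robot.capture(n); pickle.dump(c,open(n+"0.pkl","wb"))
    cv2.imwrite(f"pics/{n}0.png",cv2.resize(c["color"][:,:,::-1],(800,600),interpolation=cv2.INTER_CUBIC))
    print({k:v for k,v in c.items() if k!="color"})
print(robot.state())
E
```

```text
{'fovy': 54.73794408142996, 'cx': 255.04038127494056, 'cy': 181.6072982866837, 'k1': -0.0013173438148655935, 'rvec': array([ 0.87552595, -2.3920366 ,  1.24329282]), 'tvec': array([446.33285985, 290.41499958, 926.07814044])}
{'fovy': 56.76163369614746, 'cx': 254.0261006368889, 'cy': 191.23681616885426, 'k1': -0.08807915238380168, 'rvec': array([ 2.12664115, -2.16573478,  0.15429942]), 'tvec': array([  53.31360697,  546.65863939, 1161.14330983])}
{'time': 0.1, 'joint_positions': array([-1.25203636e+00,  1.26359280e-01, -4.04891778e-02,  1.40541574e+00,
       -5.08769332e-06,  1.57080024e+00]), 'qd': array([ 4.46755237e-05, -4.96445474e-04,  4.05626415e-03,  1.09692738e-04,
       -5.54877600e-05,  9.56615721e-04]), 'effort': array([ 5.81221138e-04, -4.36901486e+01,  3.53608382e+01,  1.36834290e-02,
        7.91984326e-05, -1.61421195e-05]), 'eef_pos': array([ 164.41362907, -498.20714571,  230.59373885]), 'tcp_rot': array([-7.24230959e-04,  9.87325918e-01,  1.58704106e-01, -1.18993274e-04]), 'force': array([-0.08883798,  0.08854489, -0.48640468]), 'moment': array([ 0.03293141, -0.01940788, -0.03854295]), 'finger_gap': 0.9991570427372313}
```

View pics/side0.png

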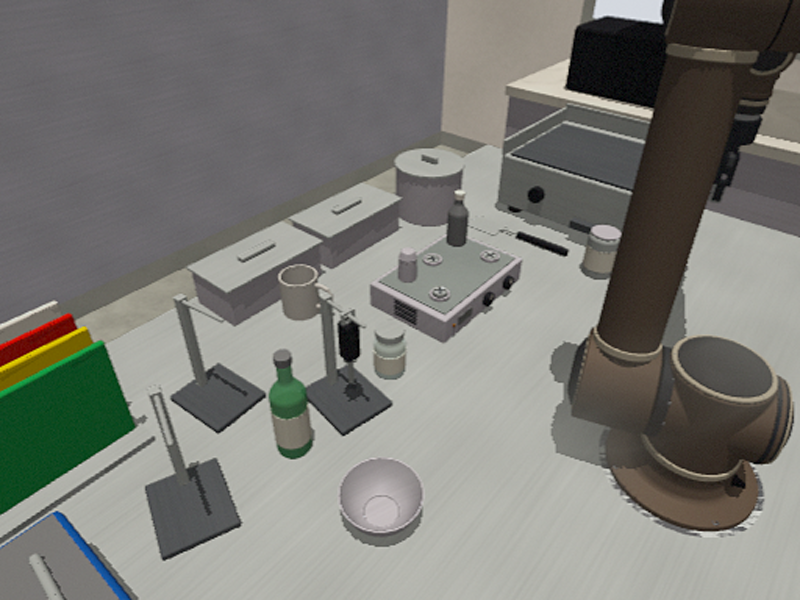

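View pics/top0.png

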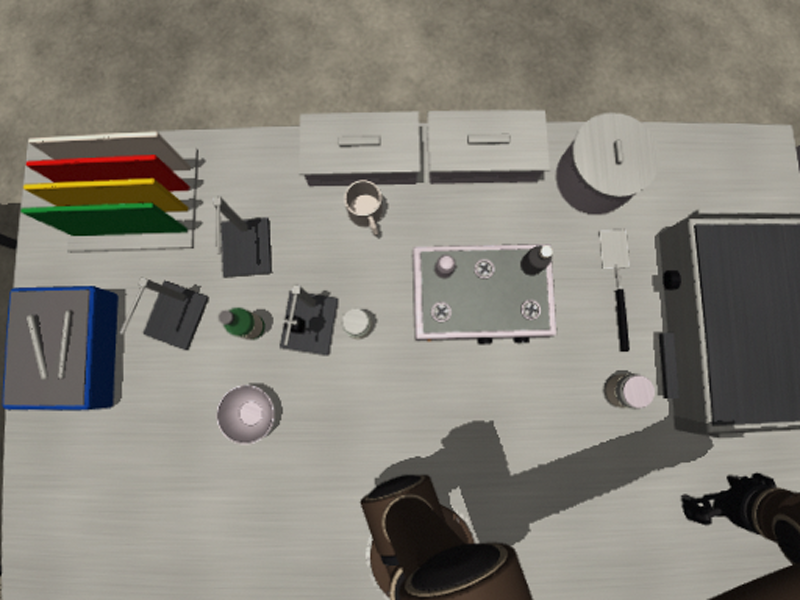

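The side view shows the screwdriver (349,340) on the middle stand and the box at (445,285). The top view shows the stand at (308,320), the collars at (484,268), (441,312) and (531,310), and similar stands at (243,240) and (175,313). Next I'll take close crops.

```bash
cat > h.py <<'E'
import numpy as np, cv2, pickle
from scipy.spatial.transform import Rotation as R
def cam(c):
    f=c["color"].shape[0]/2/np.tan(np.radians(c["fovy"]/2))
    return f,R.from_rotvec(c["rvec"]).as_matrix(),np.array(c["tvec"])
def proj(c,P):
    f,M,t=cam(c); P=np.atleast_2d(P); q=P@M.T+t; s=q[:,:2]/q[:,2:]; r2=(s**2).sum(1,keepdims=True)
    return s*(1+c["k1"]*r2)*f+[c["cx"],c["cy"]]
def ray(c,uv):
    f,M,t=cam(c); d=(np.array(uv,float)-[c["cx"],c["cy"]])/f; s=d.copy()
    for _ in range(20): s=d/(1+c["k1"]*(s@s))
    return -M.T@t, M.T@np.array([s[0],s[1],1])
def onz(c,uv,z):
    o,d=ray(c,uv); return o+d*(z-o[2])/d[2]
def tri(ca,ua,cb,ub):
    o1,d1=ray(ca,ua);o2,d2=ray(cb,ub)
    A=np.stack([d1,-d2],1); s=np.linalg.lstsq(A,o2-o1,rcond=None)[0]
    p,q=o1+d1*s[0],o2+d2*s[1]; return (p+q)/2,np.linalg.norm(p-q)
def load(n): return pickle.load(open(n+".pkl","rb"))
def crop(c,x0,y0,w,h,k,name):
    im=c["color"][y0:y0+h,x0:x0+w,::-1]
    cv2.imwrite("pics/"+name,cv2.resize(im,None,fx=k,fy=k,interpolation=cv2.INTER_CUBIC))
E
python3 - <<'E'
from h import *
s,t=load("side0"),load("top0")
crop(t,170,170,60,65,9,"t_stand.png");crop(t,260,150,105,75,7,"t_box.png")
crop(s,190,170,80,110,5,"s_stand.png");crop(s,230,115,110,105,5,"s_box.png")
E
```

```text
(no output)
```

View pics/t_stand.png

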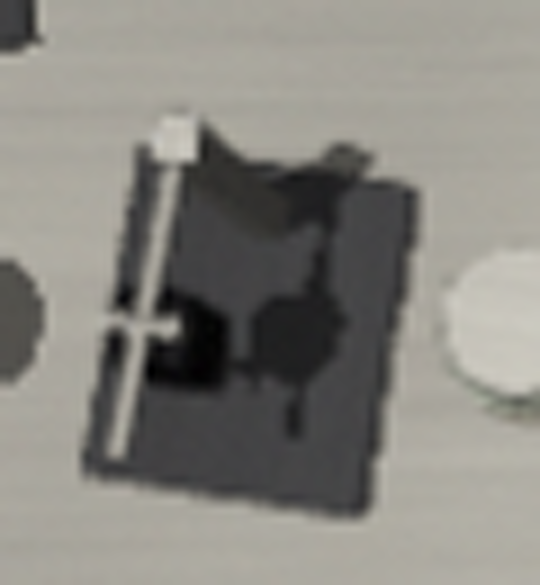

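View pics/t_box.png

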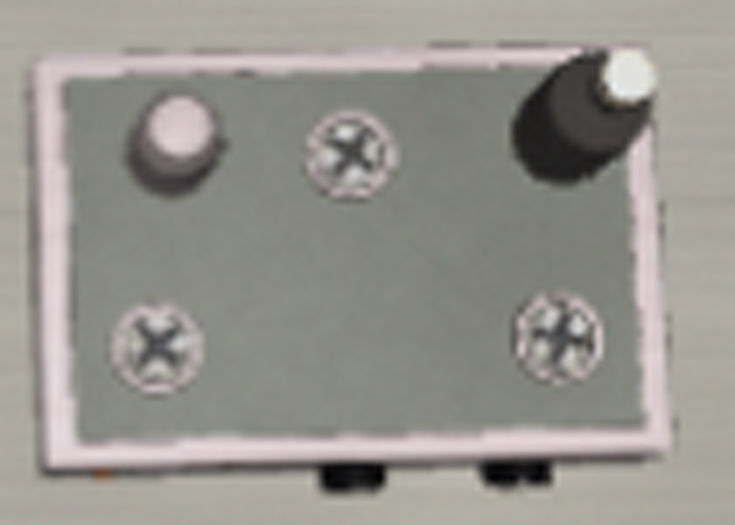

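View pics/s_stand.png

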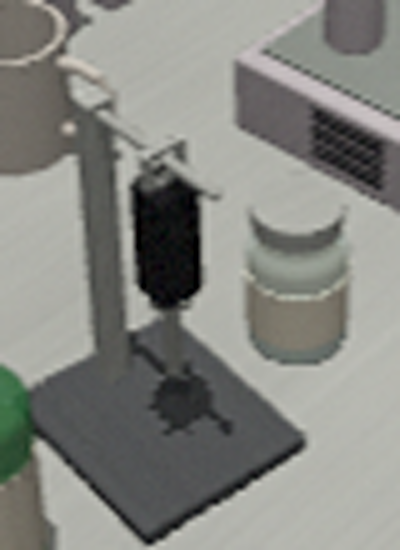

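View pics/s_box.png

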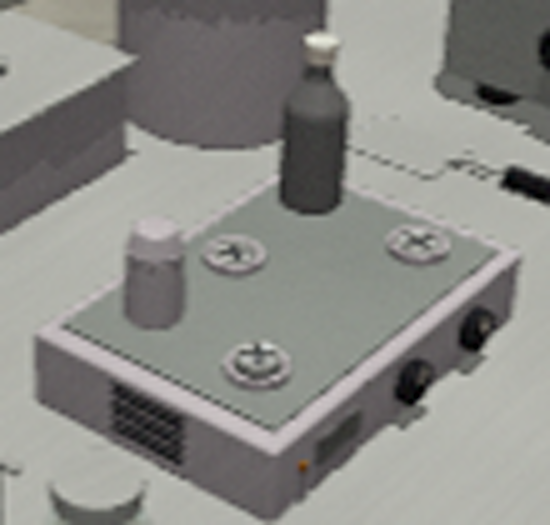

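Run:
```python
from h import *
s,t=load("side0"),load("top0")
T=lambda x,y,k,x0,y0:np.array([x0+x/k-.5,y0+y/k-.5])  # crop->full
# collars top crop(260,150,k7), side crop(230,115,k5)
for n,a,b in (("far",(351,154),(235,254)),("L",(157,348),(257,363)),("R",(560,337),(418,244))):
    ua=T(*a,7,260,150);ub=T(*b,5,230,115)
    print(n,onz(t,ua,72).round(1),onz(s,ub,72).round(1),tri(t,ua,s,ub))
# cover corners at z=64 from top crop
for p in ((35,57),(648,47),(670,452),(45,470)):
    print(onz(t,T(*p,7,260,150),64).round(1))
print("peg end",tri(t,T(116,455,9,170,170),s,T(215,193,5,190,170)))
print("post top",tri(t,T(175,138,9,170,170),s,T(93,97,5,190,170)))
print("cross L side",onz(s,T(258,353,5,230,115),80))
crop(t,272,188,24,24,20,"t_L.png");crop(t,330,186,24,24,20,"t_R.png")
crop(s,270,175,24,24,20,"s_L.png");crop(s,302,152,24,24,20,"s_R.png");crop(s,265,154,24,24,20,"s_F.png")
ims=[cv2.imread(f"pics/{n}.png") for n in("t_L","t_R","s_L","s_R","s_F")]
cv2.imwrite("pics/m.png",cv2.resize(np.vstack([np.hstack(ims[:3]),np.hstack([ims[3],ims[4],ims[4]*0])]),(780,520)))
crop(s,205,190,40,75,8,"s_drv.png")
```

```text
far [ 605.6 -142.4   72. ] [ 602.8 -139.7   72. ] (array([ 605.83048349, -143.13805902,   69.15443469]), np.float64(0.8789675960269395))
L [514.7 -47.6  72. ] [514.5 -46.6  72. ] (array([514.97078505, -47.54517477,  71.23493956]), np.float64(0.33791461990977256))
R [ 516.3 -237.7   72. ] [ 513.5 -233.8   72. ] (array([ 516.53380175, -238.67991553,   68.44001762]), np.float64(0.565819465924663))
[657.3   6.1  64. ]
[ 657.5 -290.3   64. ]
[ 461.7 -289.3   64. ]
[459.2   5.9  64. ]
peg end (array([443.33973634, 251.22949216, 209.10109915]), np.float64(0.9160925798065657))
post top (array([545.53113499, 233.08516655, 206.45049756]), np.float64(0.4019099313287239))
cross L side [514.22301587 -46.59169253  80.        ]
```

View pics/m.png

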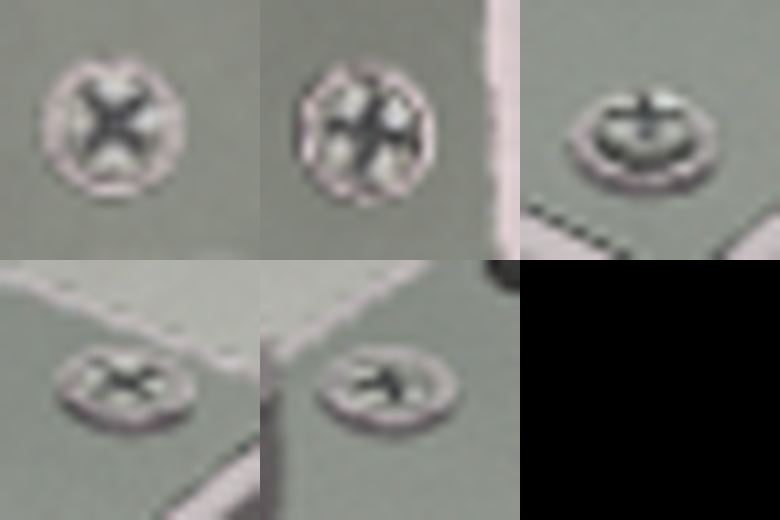

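View pics/s_drv.png

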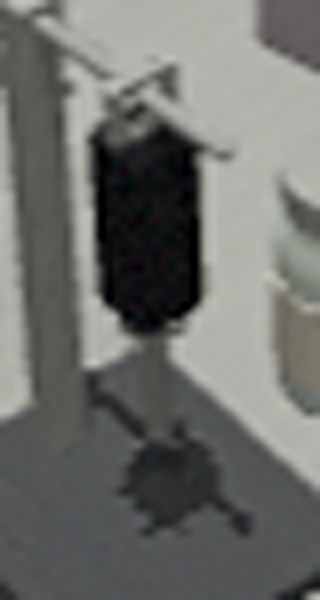

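The side crop shows the left near screw (crop 257,353 in `s_box`) standing above its collar. The other two (418,243) and (235,254) sit flush, so the left one, box (-45, 95), is the loose screw. Next I'll measure the peg line, slot angle and bystanders.

Run:
```python
from h import *
s,t=load("side0"),load("top0")
from scipy.ndimage import map_coordinates as mc
g=cv2.cvtColor(t["color"],cv2.COLOR_RGB2GRAY).astype(float)
# collar centre refine: head angle via 4-fold moment, top view, plane z=79.5
def fold(c,g,ctr,z):
    th=np.radians(np.arange(0,360,2)); out=[]
    for r in np.arange(5,13,1.):
        P=np.stack([ctr[0]+r*np.cos(th),ctr[1]+r*np.sin(th),np.full_like(th,z)],1)
        uv=proj(c,P); v=mc(g,[uv[:,1],uv[:,0]],order=1); out.append(v.mean()-v)
    v=np.mean(out,0); m=(v*np.exp(4j*th)).sum(); return np.degrees(np.angle(m))/4, abs(m)/np.abs(v).sum()
for dx in(-2,0,2):
  for dy in (-2,0,2):
    print(dx,dy,fold(t,g,(514.7+dx,-47.3+dy),79.5))
print("homeR",fold(t,g,(515,-237),72),fold(t,g,(604.5,-142),72))
gs=cv2.cvtColor(s["color"],cv2.COLOR_RGB2GRAY).astype(float)
print("side",[fold(s,gs,(514.3+d,-46.8+e),79.5) for d in(-1,1) for e in (-1,1)])
# dark slot centroid
roi=g[188:212,272:296]; 
T=lambda x,y,k,x0,y0:np.array([x0+x/k-.5,y0+y/k-.5])
print("cross ctr top@79",onz(t,T(112,125,780/3/24*1.0,272,188),79))
# collar outline
hsv=t["color"][188:212,272:296].astype(int); m=(hsv[:,:,0]-hsv[:,:,1]>3)
print(m.astype(np.uint8).sum()); ys,xs=np.nonzero(m); print("pink bbox",xs.min(),xs.max(),ys.min(),ys.max(),[onz(t,((xs.min()+xs.max())/2+272,(ys.min()+ys.max())/2+188),72)])
# peg line points in top crop
for y in range(168,228):
    pass
pts=[]
for v in range(190,221):
    row=g[v,178:195]; w=np.clip(row-120,0,None); 
    if w.sum()>40: pts.append((178+(w*np.arange(17)).sum()/w.sum(),v,w.sum()))
for p in pts: print(np.round(p,1),onz(t,p[:2],206).round(1))
```

```text
-2 -2 (np.float64(-42.81483196600315), np.float64(0.3429602660912227))
-2 0 (np.float64(-44.62210299341241), np.float64(0.4579064343780054))
-2 2 (np.float64(-44.9677810623906), np.float64(0.2990029836446532))
0 -2 (np.float64(44.444276444760014), np.float64(0.6106603881358046))
0 0 (np.float64(43.336278772774065), np.float64(0.7570520756295267))
0 2 (np.float64(42.49296129339779), np.float64(0.5510215513932594))
2 -2 (np.float64(42.559633293971046), np.float64(0.5091012295591424))
2 0 (np.float64(41.81644655939119), np.float64(0.6361316664210673))
2 2 (np.float64(40.298110142308445), np.float64(0.44775649028978814))
homeR (np.float64(-14.838612878883058), np.float64(0.7246060218889944)) (np.float64(-37.4508117223455), np.float64(0.6708155225428596))
side [(np.float64(41.248644586068046), np.float64(0.6277003294356372)), (np.float64(39.674379716299164), np.float64(0.5926938912527634)), (np.float64(40.725310812665974), np.float64(0.709810516315943)), (np.float64(39.22670260058526), np.float64(0.6665025105189694))]
cross ctr top@79 [514.47007993 -46.74084443  79.        ]
72
pink bbox 
[... 598 characters left out ...]
 [492.8 257.1 206. ]
[180.5 204.  214. ] [489.9 257.6 206. ]
[181.1 205.  334. ] [486.9 255.9 206. ]
[183.4 206.  440. ] [483.9 248.9 206. ]
[180.7 207.  196. ] [481.1 257.  206. ]
[180.4 208.  173. ] [478.2 257.6 206. ]
[180.6 209.  177. ] [475.3 257.1 206. ]
[180.5 210.  181. ] [472.4 257.3 206. ]
[180.2 211.  172. ] [469.5 258.1 206. ]
[180.4 212.  170. ] [466.6 257.6 206. ]
[180.5 213.  144. ] [463.7 257.3 206. ]
[180.6 214.  146. ] [460.8 256.8 206. ]
[180.5 215.  148. ] [457.9 257.2 206. ]
[180.2 216.  133. ] [455.  258.1 206. ]
[180.4 217.  117. ] [452.1 257.4 206. ]
[180.8 218.   96. ] [449.2 256.3 206. ]
[180.9 219.  105. ] [446.3 255.8 206. ]
[179.8 220.   62. ] [443.5 259.2 206. ]
```

Run:
```python
from h import *
s,t=load("side0"),load("top0")
g=cv2.cvtColor(t["color"],cv2.COLOR_RGB2GRAY).astype(float)
P=[];Z=[]
for v in list(range(192,203))+list(range(210,219)):
    u0=182.4+(220-v)*(189.4-182.4)/35
    xs=np.arange(int(round(u0))-3,int(round(u0))+4); w=np.clip(g[v,xs]-95,0,None); c=(w*xs).sum()/w.sum()
    p=onz(t,(c,v),206.5+ (210-v)*-0.1); P.append(p); print(v,round(c,2),p.round(1))
P=np.array(P); k=np.polyfit(P[:,0],P[:,1],1); print("peg: yaw",np.degrees(np.arctan(k[0])),"y at 482.7",np.polyval(k,482.7))
# eye plate rows 204-208
print(g[203:210,178:196].astype(int))
gs=cv2.cvtColor(s["color"],cv2.COLOR_RGB2GRAY).astype(float)
m=(gs<45).astype(np.uint8); n,l,st,ce=cv2.connectedComponentsWithStats(m[185:240,205:245]); print(st[1:]+[205,185,0,0,0],ce[1:]+[205,185])
# base corners (z=12) from crop
T=lambda x,y,k,x0,y0:np.array([x0+x/k-.5,y0+y/k-.5])
for p in((83,472),(365,516),(418,190)): print(onz(t,T(*p,9,170,170),12).round(1))
# bystanders
print("oil top", tri(t,T(0,0,1,0,0)*0+[227*.64,318*.64],s,[283*.64,355*.64]))
print("jar top",tri(t,[356*.64,323*.64],s,[391*.64,338*.64]))
print("shaker top",tri(t,T(181,125,7,260,150),s,T(155,232,5,230,115)))
print("sauce top",tri(t,T(629,75,7,260,150),s,T(321,40,5,230,115)))
```

```text
192 187.98 [524.8 236.2 204.7]
193 187.66 [521.9 237.1 204.8]
194 187.53 [518.9 237.4 204.9]
195 187.32 [516. 238. 205.]
196 187.23 [513.1 238.2 205.1]
197 186.98 [510.1 238.9 205.2]
198 186.66 [507.2 239.8 205.3]
199 186.55 [504.2 240.1 205.4]
200 186.41 [501.3 240.4 205.5]
201 186.28 [498.4 240.8 205.6]
202 186.04 [495.5 241.4 205.7]
210 184.38 [472.1 245.9 206.5]
211 184.25 [469.2 246.3 206.6]
212 183.92 [466.3 247.2 206.7]
213 183.66 [463.5 247.9 206.8]
214 183.55 [460.6 248.2 206.9]
215 183.41 [457.7 248.5 207. ]
216 183.29 [454.8 248.8 207.1]
217 182.97 [451.9 249.7 207.2]
218 182.68 [449.  250.5 207.3]
peg: yaw -10.444302647129312 y at 482.7 244.01174658901354
[[167 167 166 154 103  17  47 123 159  63  15  22  20  17  35  59  63  67]
 [169 168 167 153 107  89  73 131 146  57  36  45  24  12  11  26  45  61]
 [170 171 173 176 160 151 130 144 139 111 113 115  32  14   5   7  14  43]
 [170 171 170 157 104 108 161 170 160 158 169 154  44  17   6   9   5  38]
 [169 168 162 115  39  55 131 166  89  78 120  83  38  12   6   3   9  38]
 [165 166 160 112  24  47 122 160  66  20  30  32  22   7   5   7   7  37]
 [165 165 155  84  30  57 139 153  47  17  28  29  14   8   4   6  10  37]]
[[221 203   2   2   2]
 [217 206  13  26 286]
 [216 237   1   1   1]] [[221.5        203.5       ]
 [223.15384615 218.1993007 ]
 [216.         237.        ]]
[449.8 303.6  12. ]
[431.5 195.7  12. ]
[556.1 175.1  12. ]
oil top (array([495.22778632, 365.30240598, 196.34809355]), np.float64(2.9151890814968215))
jar top (array([492.66813809, 129.42629197,  76.84571558]), np.float64(0.25900560952711704))
shaker top (array([609.04427459, -57.35825657, 126.60567874]), np.float64(0.904245211550038))
sauce top (array([ 613.95770606, -244.26300943,  192.92636794]), np.float64(0.2100099765233619))
```

Run:
```python
from h import *
s,t=load("side0"),load("top0")
print(onz(t,(185.7,205.7),212.5), proj(s,[[482.7,244,155],[486.7,243.4,155],[478.7,244.7,155]]))
print(proj(t,[[482.7,244,212.5]]))
```

```text
[483.94335399 241.01550214 212.5       ] [[223.68776321 216.93613102]
 [222.70750523 216.14274414]
 [224.64558444 217.75358057]]
[[184.66729521 206.14688654]]
```

>>> {"op": "move_arm", "data": {"plan": [{"offset": [0, 0, -0.05], "dr": [0, 0, 0.1], "fingers": 1}, {"offset": [0, 0, -0.1], "dr": [0, 0, 0.2], "fingers": 1}]}}

```text
time: 0.3
eef_pos: [164.0, -496.9, 329.9]
tcp_rot: [-0.003, 0.998, 0.057, -0.001]
force: [0.5, -0.7, 1.3]
finger_gap: 1.001
```

```bash
cat >> h.py <<'E'
from station import robot
def goal(cmd_pos,cmd_yaw,pos,yaw):
    """offset (m, tool axes) and dz turn; tool pointing down, yaw = yaw of tool x (deg)"""
    a=np.radians(cmd_yaw); x=np.array([np.cos(a),np.sin(a),0]); y=np.array([np.sin(a),-np.cos(a),0])
    d=np.array(pos,float)-cmd_pos; return np.round([d@x/1e3,d@y/1e3,-d[2]/1e3],4), round(-np.radians((yaw-cmd_yaw+180)%360-180),4)
def st():
    s=robot.state(); q=s["tcp_rot"]; M=R.from_quat([q[1],q[2],q[3],q[0]]).as_matrix()
    print("t",round(s["time"],2),"pos",s["eef_pos"].round(2),"yaw",round(np.degrees(np.arctan2(M[1,0],M[0,0])),2),"z",M[:,2].round(4),"F",s["force"].round(1),"M",s["moment"].round(2),"gap",round(s["finger_gap"],3),"q",s["joint_positions"].round(3)); return s
E
python3 - <<'E'
from h import *
st()
yaw=np.degrees(2*np.arctan2(.158704,.987326)); print(yaw)
E
```

```text
t 0.3 pos [ 163.99 -496.87  329.93] yaw 6.58 z [-0.002   0.0061 -1.    ] F [ 0.5 -0.7  1.3] M [-0.07 -0.04 -0.01] gap 1.001 q [-1.252  0.151  0.207  1.633  0.     1.775]
18.263363290041305
```

Run:
```python
from h import *
c=[(164.54,-498.53,331.3,6.8),(300,-350,331,47.8),(440,-150,331,88.8),(480,80,331,129.8),(483.5,243.6,331,170)]
for a,b in zip(c,c[1:]): print(goal(np.array(a[:3]),a[3],b[:3],b[3]))
```

```text
(array([ 0.1521, -0.1314,  0.0003]), np.float64(-0.7156))
(array([ 0.2422, -0.0306, -0.    ]), np.float64(-0.7156))
(array([ 0.2308,  0.0352, -0.    ]), np.float64(-0.7156))
(array([ 0.1235,  0.1074, -0.    ]), np.float64(-0.7016))
```

>>> {"op": "move_arm", "data": {"plan": [{"offset": [0.03, -0.026, 0], "dr": [0, 0, -0.143], "fingers": 1}, {"offset": [0.061, -0.053, 0], "dr": [0, 0, -0.286], "fingers": 1}, {"offset": [0.091, -0.079, 0], "dr": [0, 0, -0.429], "fingers": 1}, {"offset": [0.122, -0.105, 0], "dr": [0, 0, -0.572], "fingers": 1}, {"offset": [0.1521, -0.1314, 0], "dr": [0, 0, -0.7156], "fingers": 1}]}}

```text
time: 0.8
eef_pos: [300.7, -348.7, 331.0]
tcp_rot: [-0.0, 0.913, 0.408, -0.0]
force: [0.1, 0.1, -0.6]
finger_gap: 1.0
```

>>> {"op": "move_arm", "data": {"plan": [{"offset": [0.048, -0.006, 0], "dr": [0, 0, -0.143], "fingers": 1}, {"offset": [0.097, -0.012, 0], "dr": [0, 0, -0.286], "fingers": 1}, {"offset": [0.145, -0.018, 0], "dr": [0, 0, -0.429], "fingers": 1}, {"offset": [0.194, -0.024, 0], "dr": [0, 0, -0.572], "fingers": 1}, {"offset": [0.2422, -0.0306, 0], "dr": [0, 0, -0.7156], "fingers": 1}]}}

```text
time: 1.3
eef_pos: [440.7, -148.1, 331.1]
tcp_rot: [-0.0, 0.712, 0.702, -0.0]
force: [-0.2, -0.8, -0.1]
finger_gap: 1.001
```

```bash
python3 -c "
from h import *
st()"
```

```text
t 1.3 pos [ 440.66 -148.15  331.1 ] yaw 89.14 z [-2.e-04 -0.e+00 -1.e+00] F [-0.2 -0.8 -0.1] M [-0.07 -0.07 -0.03] gap 1.001 q [-0.324  0.033  0.079  1.617 -0.     1.261]
```

>>> {"op": "move_arm", "data": {"plan": [{"offset": [0.046, 0.007, 0], "dr": [0, 0, -0.143], "fingers": 1}, {"offset": [0.092, 0.014, 0], "dr": [0, 0, -0.286], "fingers": 1}, {"offset": [0.138, 0.021, 0], "dr": [0, 0, -0.429], "fingers": 1}, {"offset": [0.185, 0.028, 0], "dr": [0, 0, -0.572], "fingers": 1}, {"offset": [0.2308, 0.0352, 0], "dr": [0, 0, -0.7156], "fingers": 1}]}}

```text
time: 1.8
eef_pos: [479.8, 82.0, 331.1]
tcp_rot: [-0.0, 0.421, 0.907, -0.0]
force: [0.6, -1.4, -0.3]
finger_gap: 0.997
```

>>> {"op": "move_arm", "data": {"plan": [{"offset": [0.025, 0.0215, 0], "dr": [0, 0, -0.14], "fingers": 1}, {"offset": [0.05, 0.043, 0], "dr": [0, 0, -0.28], "fingers": 1}, {"offset": [0.074, 0.0645, 0], "dr": [0, 0, -0.42], "fingers": 1}, {"offset": [0.099, 0.086, 0], "dr": [0, 0, -0.56], "fingers": 1}, {"offset": [0.1235, 0.1074, 0], "dr": [0, 0, -0.7016], "fingers": 1}]}}

```text
time: 2.3
eef_pos: [483.1, 245.0, 330.9]
tcp_rot: [-0.0, 0.084, 0.996, -0.0]
force: [0.4, 0.3, -0.5]
finger_gap: 0.998
```

Run:
```python
from h import *
s=st(); print(goal(s["eef_pos"],170.2,(483.5,243.6,156),170))
c=robot.capture("side"); crop(c,150,100,140,150,4,"s_above.png")
st()
```

```text
t 2.3 pos [483.12 244.99 330.86] yaw 170.35 z [-7.e-04 -4.e-04 -1.e+00] F [ 0.4  0.3 -0.5] M [ 0.03 -0.04 -0.01] gap 0.998 q [ 0.469  0.183  0.247  1.636 -0.     0.638]
(array([-0.0006, -0.0013,  0.1749]), np.float64(0.0035))
t 2.35 pos [483.19 248.86 329.9 ] yaw 170.83 z [-0.002   0.0019 -1.    ] F [-1.3  1.7 -0.5] M [ 0.05  0.08 -0.01] gap 1.0 q [0.474 0.186 0.249 1.635 0.003 0.634]
```

View pics/s_above.png

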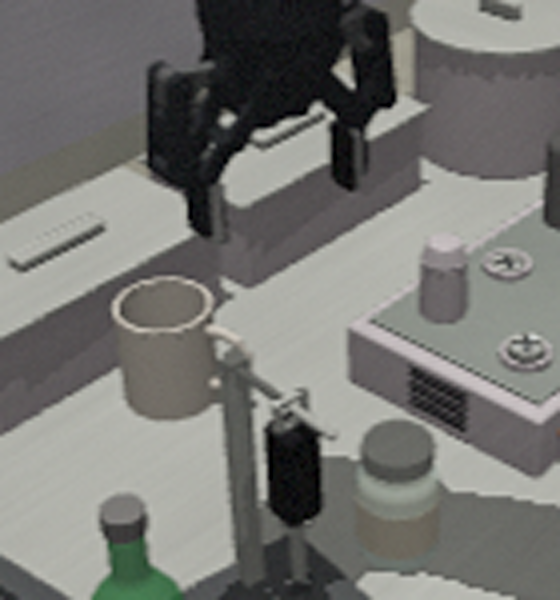

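The gripper is above the driver, with its jaws across the peg and roughly centred. I'll let it settle.

>>> {"op": "move_arm", "data": {"plan": [{"offset": [0, 0, 0.0], "dr": [0, 0, 0], "fingers": 1}, {"offset": [0, 0, 0.0], "dr": [0, 0, 0], "fingers": 1}, {"offset": [0, 0, 0.0], "dr": [0, 0, 0], "fingers": 1}]}}

```text
time: 2.65
eef_pos: [483.4, 242.7, 331.4]
tcp_rot: [0.0, 0.088, 0.996, -0.0]
force: [-0.1, -0.6, 1.1]
finger_gap: 0.997
```

Run:
```python
from h import *
s=st(); print(goal(s["eef_pos"],170,(483.5,243.6,156),170))
```

```text
t 2.65 pos [483.41 242.65 331.4 ] yaw 169.89 z [-0.e+00 -2.e-04 -1.e+00] F [-0.1 -0.6  1.1] M [-0.03  0.04  0.03] gap 0.997 q [ 0.465  0.181  0.246  1.636 -0.     0.642]
(array([1.000e-04, 9.000e-04, 1.754e-01]), np.float64(-0.0))
```

>>> {"op": "move_arm", "data": {"plan": [{"offset": [0, 0, 0.045], "dr": [0, 0, 0], "fingers": 1}, {"offset": [0, 0, 0.09], "dr": [0, 0, 0], "fingers": 1}, {"offset": [0, 0, 0.13], "dr": [0, 0, 0], "fingers": 1}, {"offset": [0, 0, 0.16], "dr": [0, 0, 0], "fingers": 1}, {"offset": [0, 0, 0.175], "dr": [0, 0, 0], "fingers": 1}]}}

```text
time: 3.15
eef_pos: [482.1, 241.6, 153.4]
tcp_rot: [-0.002, 0.088, 0.996, -0.001]
force: [0.3, 0.3, 0.8]
finger_gap: 1.004
```

Run:
```python
from h import *
c=robot.capture("side"); crop(c,170,120,100,140,4,"s_g.png"); t=robot.capture("top"); crop(t,140,150,110,100,5,"t_g.png")
st()
```

```text
t 3.25 pos [482.13 241.77 154.07] yaw 169.88 z [-0.0037 -0.002  -1.    ] F [0.  0.1 0.3] M [ 0.    0.01 -0.02] gap 1.004 q [ 0.465  0.167 -0.161  1.248 -0.     0.642]
```

View pics/s_g.png

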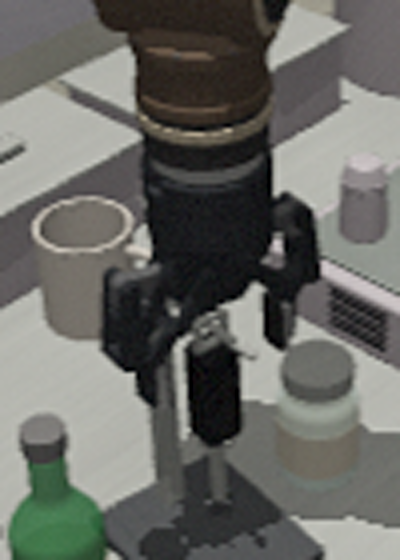

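View pics/t_g.png

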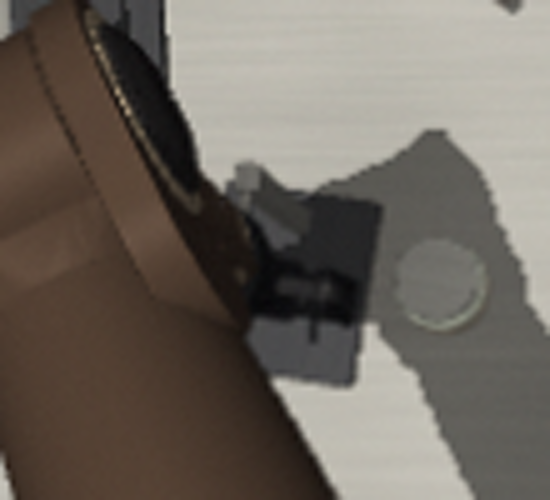

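>>> {"op": "move_arm", "data": {"plan": [{"offset": [-0.001, 0.0015, 0], "dr": [0, 0, 0], "fingers": 1}, {"offset": [-0.001, 0.0015, 0], "dr": [0, 0, 0], "fingers": -1}, {"offset": [-0.001, 0.0015, 0], "dr": [0, 0, 0], "fingers": -1}, {"offset": [-0.001, 0.0015, 0], "dr": [0, 0, 0], "fingers": -1}, {"offset": [-0.001, 0.0015, 0], "dr": [0, 0, 0], "fingers": -1}]}}

```text
time: 3.75
eef_pos: [484.9, 245.0, 156.8]
tcp_rot: [0.0, 0.087, 0.996, 0.0]
force: [-0.1, -0.3, 0.7]
finger_gap: 0.326
```

>>> {"op": "move_arm", "data": {"plan": [{"offset": [0, 0, 0], "dr": [0, 0, 0], "fingers": -1}, {"offset": [0, 0, 0], "dr": [0, 0, 0], "fingers": -1}, {"offset": [0, 0, 0], "dr": [0, 0, 0], "fingers": -1}]}}

```text
time: 4.05
eef_pos: [484.9, 245.0, 156.7]
tcp_rot: [0.0, 0.087, 0.996, 0.0]
force: [0.2, -1.4, 4.4]
finger_gap: 0.32
```

Run:
```python
from h import *
st()
c=robot.capture("side"); crop(c,170,120,100,140,4,"s_g2.png")
```

```text
t 4.05 pos [484.92 244.96 156.75] yaw 170.01 z [ 8.e-04  2.e-04 -1.e+00] F [ 0.2 -1.4  4.4] M [-0.16 -0.03  0.03] gap 0.32 q [ 0.468  0.169 -0.152  1.249 -0.     0.642]
```

View pics/s_g2.png

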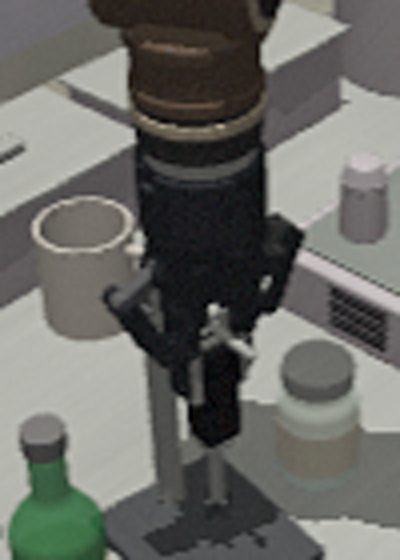

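>>> {"op": "move_arm", "data": {"plan": [{"offset": [0, 0, -0.002], "dr": [0, 0, 0], "fingers": -1}, {"offset": [0, 0, -0.0038], "dr": [0, 0, 0], "fingers": -1}, {"offset": [0, 0, -0.0038], "dr": [0, 0, 0], "fingers": -1}]}}

```text
time: 4.4
eef_pos: [484.4, 244.9, 159.8]
tcp_rot: [-0.0, 0.087, 0.996, -0.0]
force: [-1.1, 0.0, -2.6]
finger_gap: 0.315
```

>>> {"op": "move_arm", "data": {"plan": [{"offset": [0.004, 0, -0.0003], "dr": [0, 0, 0], "fingers": -1}, {"offset": [0.01, 0, -0.0008], "dr": [0, 0, 0], "fingers": -1}, {"offset": [0.015, 0, -0.0013], "dr": [0, 0, 0], "fingers": -1}]}}

```text
time: 4.7
eef_pos: [469.1, 247.5, 161.2]
tcp_rot: [-0.0, 0.087, 0.996, -0.0]
force: [-0.4, 0.1, -1.6]
finger_gap: 0.317
```

Run:
```python
from h import *
st()
c=robot.capture("side"); crop(c,170,120,100,140,4,"s_g3.png")
```

```text
t 4.7 pos [469.12 247.55 161.23] yaw 170.01 z [-6.e-04 -2.e-04 -1.e+00] F [-0.4  0.1 -1.6] M [ 0.01  0.01 -0.03] gap 0.317 q [ 0.485  0.145 -0.17   1.256  0.     0.66 ]
```

View pics/s_g3.png

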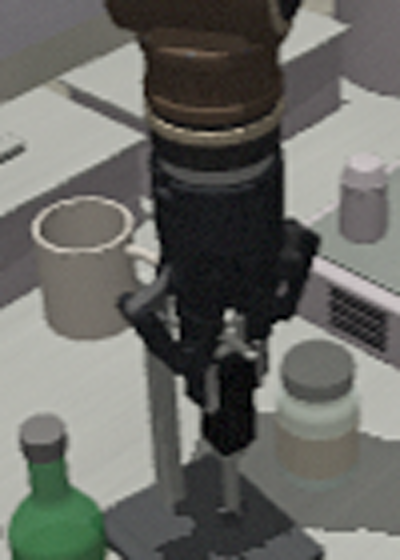

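>>> {"op": "move_arm", "data": {"plan": [{"offset": [0.012, 0, -0.001], "dr": [0, 0, 0], "fingers": -1}, {"offset": [0.024, 0, -0.0021], "dr": [0, 0, 0], "fingers": -1}, {"offset": [0.036, 0, -0.0031], "dr": [0, 0, 0], "fingers": -1}, {"offset": [0.06, 0, -0.0052], "dr": [0, 0, 0], "fingers": -1}, {"offset": [0.06, 0, -0.0052], "dr": [0, 0, 0], "fingers": -1}]}}

```text
time: 5.25
eef_pos: [408.1, 258.1, 167.2]
tcp_rot: [-0.0, 0.086, 0.996, 0.0]
force: [-0.5, -0.3, -2.3]
finger_gap: 0.32
```

>>> {"op": "move_arm", "data": {"plan": [{"offset": [0, 0, -0.05], "dr": [0, 0, 0], "fingers": -1}, {"offset": [0, 0, -0.1], "dr": [0, 0, 0], "fingers": -1}, {"offset": [0, 0, -0.12], "dr": [0, 0, 0], "fingers": -1}, {"offset": [0, 0, -0.12], "dr": [0, 0, 0], "fingers": -1}]}}

```text
time: 5.65
eef_pos: [411.8, 258.7, 290.2]
tcp_rot: [0.003, 0.087, 0.996, 0.002]
force: [1.0, -0.3, -1.7]
finger_gap: 0.317
```

Run:
```python
from h import *
s=st()
# target: slots at 41 deg mod 90; driver cross at (yaw) ; start slot a bit
for yaw in (131,221): 
  print(yaw,goal(s["eef_pos"],170,(514.7,-47.3,286),yaw))
c=robot.capture("side"); crop(c,190,90,110,130,4,"s_g4.png")
```

```text
t 5.65 pos [411.8  258.74 290.19] yaw 170.02 z [ 0.0057  0.0035 -1.    ] F [ 1.  -0.3 -1.7] M [-0.02 -0.   -0.  ] gap 0.317 q [ 0.561  0.054  0.01   1.52  -0.     0.735]
131 (array([-0.1545, -0.2835,  0.0042]), np.float64(0.6807))
221 (array([-0.1545, -0.2835,  0.0042]), np.float64(-0.8901))
```

View pics/s_g4.png

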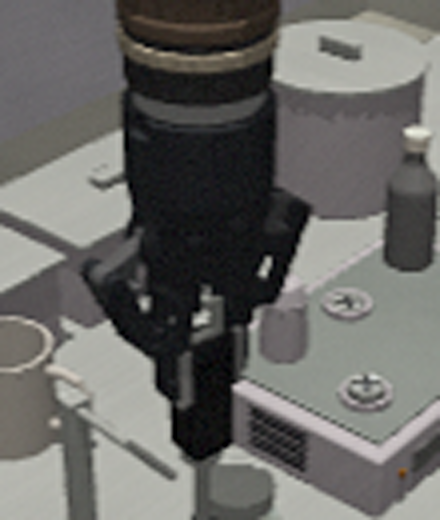

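>>> {"op": "move_arm", "data": {"plan": [{"offset": [-0.015, -0.0285, 0], "dr": [0, 0, 0.06], "fingers": -1}, {"offset": [-0.03, -0.057, 0], "dr": [0, 0, 0.13], "fingers": -1}, {"offset": [-0.046, -0.085, 0], "dr": [0, 0, 0.2], "fingers": -1}, {"offset": [-0.062, -0.113, 0], "dr": [0, 0, 0.27], "fingers": -1}, {"offset": [-0.077, -0.142, 0.002], "dr": [0, 0, 0.34], "fingers": -1}]}}

```text
time: 6.2
eef_pos: [461.6, 103.5, 282.4]
tcp_rot: [-0.001, 0.256, 0.967, -0.001]
force: [0.2, -0.3, -1.7]
finger_gap: 0.318
```

Run:
```python
from h import *
s=st()
print(goal(s["eef_pos"],170-np.degrees(.34),(514.7,-47.3,286),132))
```

```text
t 6.2 pos [461.61 103.45 282.39] yaw 150.38 z [-2.7e-03 -6.0e-04 -1.0e+00] F [ 0.2 -0.3 -1.7] M [-0.02 -0.02  0.02] gap 0.318 q [ 0.22   0.035 -0.027  1.512 -0.     0.737]
(array([-0.1204, -0.1051, -0.0036]), np.float64(0.3232))
```

>>> {"op": "move_arm", "data": {"plan": [{"offset": [-0.029, -0.026, 0], "dr": [0, 0, 0.08], "fingers": -1}, {"offset": [-0.058, -0.052, 0], "dr": [0, 0, 0.16], "fingers": -1}, {"offset": [-0.087, -0.077, -0.002], "dr": [0, 0, 0.25], "fingers": -1}, {"offset": [-0.1204, -0.1051, -0.0036], "dr": [0, 0, 0.323], "fingers": -1}, {"offset": [-0.1204, -0.1051, -0.0036], "dr": [0, 0, 0.323], "fingers": -1}]}}

```text
time: 6.7
eef_pos: [515.7, -50.0, 285.2]
tcp_rot: [-0.001, 0.41, 0.912, -0.001]
force: [1.2, -0.4, -2.5]
finger_gap: 0.317
```

>>> {"op": "move_arm", "data": {"plan": [{"offset": [0, 0, 0.04], "dr": [0, 0, 0], "fingers": -1}, {"offset": [0, 0, 0.08], "dr": [0, 0, 0], "fingers": -1}, {"offset": [0, 0, 0.08], "dr": [0, 0, 0], "fingers": -1}, {"offset": [0, 0, 0.08], "dr": [0, 0, 0], "fingers": -1}]}}

```text
time: 7.1
eef_pos: [514.0, -45.6, 207.4]
tcp_rot: [-0.002, 0.406, 0.914, -0.0]
force: [2.0, 0.0, -0.6]
finger_gap: 0.319
```

Run:
```python
from h import *
s=st()
for n in("side","top"):
    c=robot.capture(n); pickle.dump(c,open(n+"1.pkl","wb"))
    uv=proj(c,[514.7,-47.3,76])[0].astype(int); print(n,uv)
    crop(c,uv[0]-50,uv[1]-60,100,90,7,n+"_a.png")
st()
```

```text
t 7.1 pos [513.96 -45.58 207.38] yaw 132.05 z [-3.2e-03  4.0e-04 -1.0e+00] F [ 2.   0.  -0.6] M [ 0.01 -0.03 -0.04] gap 0.319 q [-0.089  0.112 -0.107  1.355  0.     0.748]
side [281 185]
top [281 199]
t 7.2 pos [516.01 -45.73 210.18] yaw 132.06 z [ 2.7e-03 -2.0e-04 -1.0e+00] F [ 1.2 -0.4 -1.2] M [-0.01 -0.01 -0.02] gap 0.314 q [-0.088  0.111 -0.103  1.355  0.     0.748]
```

View pics/side_a.png

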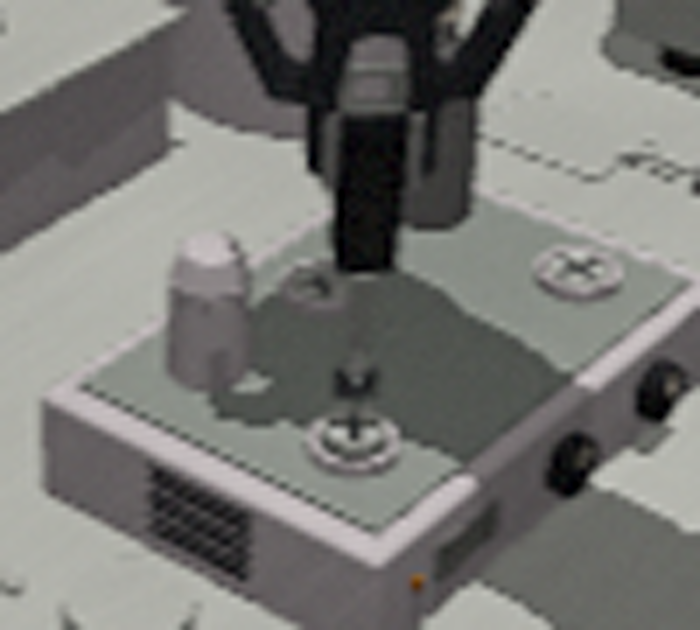

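View pics/top_a.png

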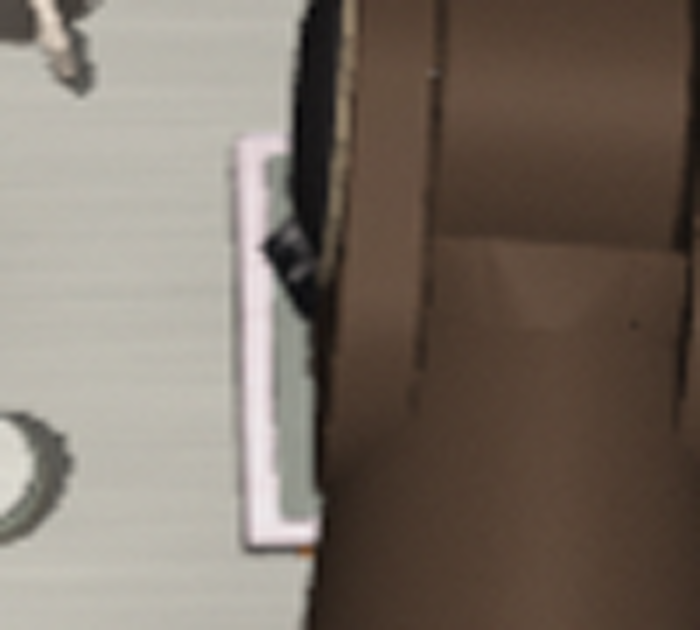

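Run:
```python
from h import *
c=load("side1")
p=proj(c,[[515,-46,99],[515,-46,104],[515,-46,150],[514.7,-47.3,79.5],[514.7,-47.3,72]]); print(p.round(2))
crop(c,265,160,32,40,16,"z.png"); print((p-[265,160]+.5)*16)
```

```text
[[281.09 180.19]
 [281.17 178.88]
 [281.92 166.56]
 [281.1  185.07]
 [280.99 186.98]]
[[265.46534866 330.97843122]
 [266.7427226  310.0873298 ]
 [278.79846116 112.90805396]
 [265.67559836 409.14246519]
 [263.78969856 439.68519247]]
```

View pics/z.png

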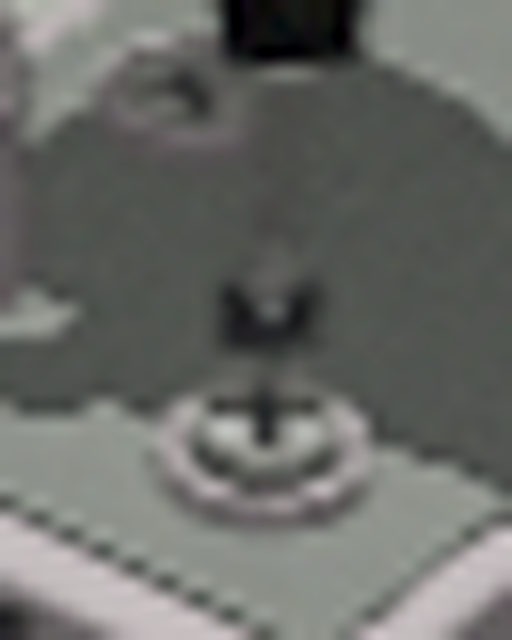

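>>> {"op": "move_arm", "data": {"plan": [{"offset": [0, 0, 0], "dr": [0, 0, 0], "fingers": -1}, {"offset": [0, 0, 0], "dr": [0, 0, 0], "fingers": -1}, {"offset": [0, 0, 0], "dr": [0, 0, 0], "fingers": -1}]}}

```text
time: 7.5
eef_pos: [515.7, -46.0, 209.3]
tcp_rot: [0.001, 0.407, 0.914, 0.0]
force: [-0.4, -0.3, -1.9]
finger_gap: 0.314
```

Run:
```python
from h import *
s=st()
print(goal(s["eef_pos"],132,(514.7,-47.3,192),132))
```

```text
t 7.5 pos [515.7  -45.97 209.29] yaw 132.03 z [ 1.9e-03 -1.0e-04 -1.0e+00] F [-0.4 -0.3 -1.9] M [-0.01  0.05  0.03] gap 0.314 q [-0.089  0.111 -0.104  1.353  0.     0.748]
(array([-0.0003, -0.0016,  0.0173]), np.float64(-0.0))
```

Run:
```python
from h import *
c=load("side1")
p=[515,-46,85]
for d in ([0,0,0],[1,0,0],[0,1,0],[-.67,.74,0],[.74,.67,0],[0,0,1]): print(d,(proj(c,np.array(p)+d)-proj(c,p)).round(3))
```

```text
[0, 0, 0] [[0. 0.]]
[1, 0, 0] [[-0.254 -0.12 ]]
[0, 1, 0] [[-0.189  0.14 ]]
[-0.67, 0.74, 0] [[0.03  0.184]]
[0.74, 0.67, 0] [[-0.314  0.005]]
[0, 0, 1] [[ 0.016 -0.257]]
```

Run:
```python
from h import *
c=robot.capture("side"); pickle.dump(c,open("side2.pkl","wb")); s=st()
e=s["eef_pos"]; P=[e+[0,0,-110.2],e+[0,0,-105.2],e+[0,0,-38.2],[514.7,-47.3,79.5],[514.7,-47.3,72]]
p=proj(c,P); crop(c,265,155,32,40,16,"z2.png"); print(((p-[265,155]+.5)*16).round(0))
```

```text
t 7.55 pos [515.5  -46.01 208.95] yaw 132.02 z [ 1.3e-03 -1.0e-04 -1.0e+00] F [-0.2 -0.9 -1.5] M [ 0.02 -0.03 -0.02] gap 0.321 q [-0.089  0.111 -0.105  1.353 -0.     0.748]
[[263. 411.]
 [265. 390.]
 [282. 100.]
 [266. 489.]
 [264. 520.]]
```

View pics/z2.png

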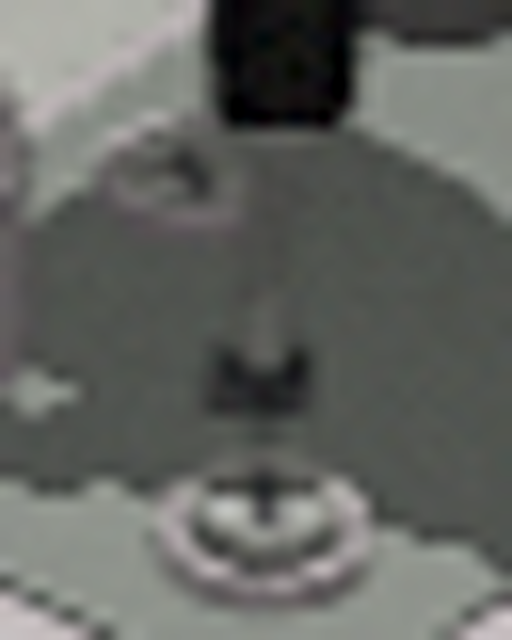

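>>> {"op": "move_arm", "data": {"plan": [{"offset": [-0.0003, -0.0014, 0.008], "dr": [0, 0, 0], "fingers": -1}, {"offset": [-0.0003, -0.0014, 0.015], "dr": [0, 0, 0], "fingers": -1}, {"offset": [-0.0003, -0.0014, 0.015], "dr": [0, 0, 0], "fingers": -1}, {"offset": [-0.0003, -0.0014, 0.015], "dr": [0, 0, 0], "fingers": -1}]}}

```text
time: 7.95
eef_pos: [513.9, -47.2, 192.6]
tcp_rot: [-0.001, 0.407, 0.914, -0.0]
force: [1.1, 0.4, -1.6]
finger_gap: 0.317
```

Run:
```python
from h import *
c=robot.capture("side"); pickle.dump(c,open("side3.pkl","wb")); s=st()
crop(c,265,155,32,40,16,"z3.png")
```

```text
t 8.0 pos [514.14 -47.2  193.02] yaw 132.01 z [-4.e-04  1.e-04 -1.e+00] F [ 0.1  0.1 -1.7] M [ 0.04 -0.05  0.06] gap 0.316 q [-0.092  0.112 -0.139  1.32   0.     0.746]
```

View pics/z3.png

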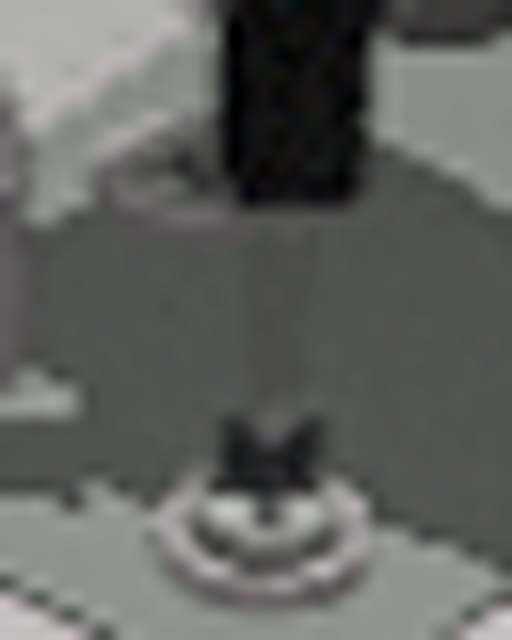

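>>> {"op": "move_arm", "data": {"plan": [{"offset": [0, 0.0006, 0.003], "dr": [0, 0, 0], "fingers": -1}, {"offset": [0, 0.0006, 0.0055], "dr": [0, 0, 0], "fingers": -1}, {"offset": [0, 0.0006, 0.0065], "dr": [0, 0, 0], "fingers": -1}, {"offset": [0, 0.0006, 0.0065], "dr": [0, 0, 0], "fingers": -1}]}}

```text
time: 8.4
eef_pos: [514.6, -46.7, 186.5]
tcp_rot: [-0.0, 0.407, 0.914, -0.0]
force: [0.8, -0.6, -1.9]
finger_gap: 0.316
```

Run:
```python
from h import *
s=st()
```

```text
t 8.4 pos [514.6  -46.74 186.46] yaw 132.02 z [-4.e-04  0.e+00 -1.e+00] F [ 0.8 -0.6 -1.9] M [0.02 0.06 0.01] gap 0.316 q [-0.091  0.114 -0.151  1.306 -0.     0.747]
```

>>> {"op": "move_arm", "data": {"plan": [{"offset": [0, 0, 0.001], "dr": [0, 0, 0], "fingers": -1}, {"offset": [0, 0, 0.002], "dr": [0, 0, 0], "fingers": -1}, {"offset": [0, 0, 0.0025], "dr": [0, 0, 0], "fingers": -1}, {"offset": [0, 0, 0.0025], "dr": [0, 0, 0], "fingers": -1}]}}

```text
time: 8.8
eef_pos: [514.9, -46.9, 185.3]
tcp_rot: [0.001, 0.407, 0.914, 0.0]
force: [-1.2, -0.3, 4.6]
finger_gap: 0.319
```

Run:
```python
from h import *
s=st()
```

```text
t 8.8 pos [514.91 -46.86 185.26] yaw 132.02 z [ 1.4e-03 -2.0e-04 -1.0e+00] F [-1.2 -0.3  4.6] M [0.   0.53 0.02] gap 0.319 q [-0.091  0.113 -0.154  1.302 -0.     0.747]
```

>>> {"op": "move_arm", "data": {"plan": [{"offset": [0, 0, 0.001], "dr": [0, 0, 0.06], "fingers": -1}, {"offset": [0, 0, 0.0015], "dr": [0, 0, 0.12], "fingers": -1}, {"offset": [0, 0, 0.0015], "dr": [0, 0, 0.18], "fingers": -1}, {"offset": [0, 0, 0.0018], "dr": [0, 0, 0.24], "fingers": -1}, {"offset": [0, 0, 0.0022], "dr": [0, 0, 0.3], "fingers": -1}]}}

```text
time: 9.3
eef_pos: [515.0, -47.1, 184.4]
tcp_rot: [0.001, 0.54, 0.842, 0.0]
force: [-4.3, -1.3, 13.5]
finger_gap: 0.313
```

Run:
```python
from h import *
s=st()
```

```text
t 9.3 pos [515.01 -47.1  184.38] yaw 114.7 z [ 0.0028 -0.0011 -1.    ] F [-4.3 -1.3 13.5] M [-0.16  1.27  0.08] gap 0.313 q [-9.100e-02  1.120e-01 -1.570e-01  1.298e+00 -1.000e-03  1.049e+00]
```

>>> {"op": "move_arm", "data": {"plan": [{"offset": [0, 0, 0.0005], "dr": [0, 0, 0.08], "fingers": -1}, {"offset": [0, 0, 0.001], "dr": [0, 0, 0.16], "fingers": -1}, {"offset": [0, 0, 0.0015], "dr": [0, 0, 0.24], "fingers": -1}, {"offset": [0, 0, 0.002], "dr": [0, 0, 0.32], "fingers": -1}, {"offset": [0, 0, 0.0025], "dr": [0, 0, 0.4], "fingers": -1}]}}

```text
time: 9.8
eef_pos: [515.0, -47.1, 182.0]
tcp_rot: [0.001, 0.696, 0.718, 0.001]
force: [-3.8, -0.4, 13.7]
finger_gap: 0.319
```

Run:
```python
from h import *
c=robot.capture("side"); s=st()
crop(c,265,155,32,40,14,"z4.png")
```

```text
t 9.85 pos [515.   -47.11 181.88] yaw 91.54 z [ 0.0029 -0.0011 -1.    ] F [-4.  -0.8 12.4] M [-0.24  1.26  0.05] gap 0.321 q [-9.100e-02  1.130e-01 -1.620e-01  1.293e+00 -1.000e-03  1.453e+00]
```

View pics/z4.png

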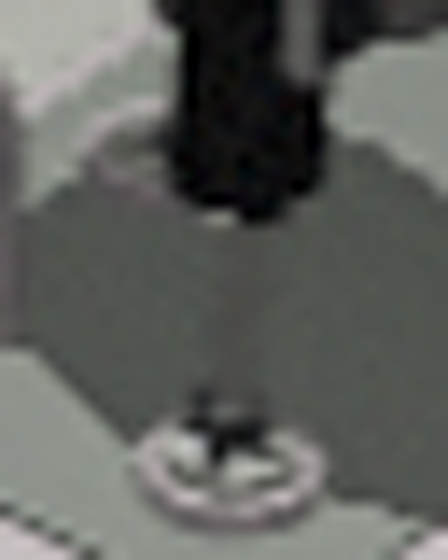

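The screw is turning and sinking, with the bit seated. I'll continue.

>>> {"op": "move_arm", "data": {"plan": [{"offset": [0, 0, 0.0005], "dr": [0, 0, 0.08], "fingers": -1}, {"offset": [0, 0, 0.001], "dr": [0, 0, 0.16], "fingers": -1}, {"offset": [0, 0, 0.0015], "dr": [0, 0, 0.24], "fingers": -1}, {"offset": [0, 0, 0.002], "dr": [0, 0, 0.32], "fingers": -1}, {"offset": [0, 0, 0.0025], "dr": [0, 0, 0.4], "fingers": -1}]}}

```text
time: 10.35
eef_pos: [515.1, -47.1, 179.5]
tcp_rot: [0.001, 0.825, 0.565, 0.001]
force: [-3.2, -0.3, 13.8]
finger_gap: 0.321
```

Run:
```python
from h import *
s=st()
```

```text
t 10.35 pos [515.09 -47.11 179.54] yaw 68.81 z [ 0.0031 -0.0011 -1.    ] F [-3.2 -0.3 13.8] M [-0.14  1.28  0.09] gap 0.321 q [-9.100e-02  1.130e-01 -1.670e-01  1.287e+00 -1.000e-03  1.850e+00]
```

>>> {"op": "move_arm", "data": {"plan": [{"offset": [0, 0, 0.0005], "dr": [0, 0, 0.07], "fingers": -1}, {"offset": [0, 0, 0.0009], "dr": [0, 0, 0.14], "fingers": -1}, {"offset": [0, 0, 0.0013], "dr": [0, 0, 0.21], "fingers": -1}, {"offset": [0, 0, 0.0016], "dr": [0, 0, 0.26], "fingers": -1}]}}

```text
time: 10.75
eef_pos: [515.1, -47.0, 178.0]
tcp_rot: [0.001, 0.891, 0.454, 0.001]
force: [-4.8, -0.3, 14.6]
finger_gap: 0.316
```

Run:
```python
from h import *
s=st()
```

```text
t 10.75 pos [515.14 -47.02 177.99] yaw 53.96 z [ 3.2e-03 -9.0e-04 -1.0e+00] F [-4.8 -0.3 14.6] M [-0.11  1.28  0.14] gap 0.316 q [-9.100e-02  1.140e-01 -1.700e-01  1.284e+00 -1.000e-03  2.109e+00]
```

>>> {"op": "move_arm", "data": {"plan": [{"offset": [0, 0, 0.0003], "dr": [0, 0, 0.05], "fingers": -1}, {"offset": [0, 0, 0.0006], "dr": [0, 0, 0.1], "fingers": -1}, {"offset": [0, 0, 0.0006], "dr": [0, 0, 0.1], "fingers": -1}]}}

```text
time: 11.05
eef_pos: [515.1, -46.9, 177.6]
tcp_rot: [0.001, 0.912, 0.409, 0.001]
force: [-4.9, 0.3, 16.2]
finger_gap: 0.32
```

Run:
```python
from h import *
s=st(); print(s["effort"].round(2))
```

```text
t 11.05 pos [515.09 -46.9  177.65] yaw 48.33 z [ 3.4e-03 -6.0e-04 -1.0e+00] F [-4.9  0.3 16.2] M [0.03 1.51 0.17] gap 0.32 q [-0.091  0.113 -0.171  1.283 -0.     2.207]
[-3.000e-02 -3.488e+01  3.082e+01 -2.570e+00  1.400e-01  4.900e-01]
```

>>> {"op": "move_arm", "data": {"plan": [{"offset": [0, 0, 0.0002], "dr": [0, 0, 0.05], "fingers": -1}, {"offset": [0, 0, 0.0004], "dr": [0, 0, 0.1], "fingers": -1}, {"offset": [0, 0, 0.0004], "dr": [0, 0, 0.1], "fingers": -1}]}}

```text
time: 11.35
eef_pos: [515.4, -46.8, 177.6]
tcp_rot: [0.001, 0.931, 0.364, 0.002]
force: [-4.2, 0.4, 16.8]
finger_gap: 0.316
```

Run:
```python
from h import *
c=robot.capture("side");s=st(); print(s["effort"].round(2))
crop(c,265,155,32,40,14,"z5.png")
```

```text
t 11.4 pos [515.39 -46.79 177.61] yaw 42.71 z [ 4.3e-03 -5.0e-04 -1.0e+00] F [-4.8 -0.5 16.7] M [0.05 1.45 0.57] gap 0.322 q [-0.09   0.113 -0.171  1.282 -0.     2.306]
[ -0.52 -34.08  30.05  -2.5    0.07   0.64]
```

View pics/z5.png

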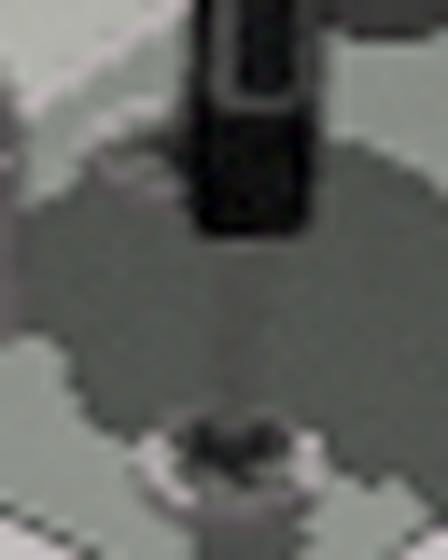

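>>> {"op": "move_arm", "data": {"plan": [{"offset": [0, 0, 0], "dr": [0, 0, 0.04], "fingers": -1}, {"offset": [0, 0, 0], "dr": [0, 0, 0.08], "fingers": -1}, {"offset": [0, 0, 0], "dr": [0, 0, 0.08], "fingers": -1}]}}

```text
time: 11.7
eef_pos: [515.4, -46.8, 177.5]
tcp_rot: [0.001, 0.945, 0.327, 0.002]
force: [-3.7, 0.3, 16.6]
finger_gap: 0.319
```

Run:
```python
from h import *
s=st(); print(s["effort"].round(2))
```

```text
t 11.7 pos [515.4  -46.8  177.53] yaw 38.18 z [ 4.2e-03 -8.0e-04 -1.0e+00] F [-3.7  0.3 16.6] M [-0.07  1.35  1.27] gap 0.319 q [-0.09   0.113 -0.171  1.282 -0.     2.385]
[ -1.02 -34.28  30.09  -2.37   0.22   1.48]
```

Turning further gave no more sink and the moment rose to 1.27 N m, so the screw is at its stop. I'll relax the twist and lift out.

>>> {"op": "move_arm", "data": {"plan": [{"offset": [0, 0, -0.001], "dr": [0, 0, -0.08], "fingers": -1}, {"offset": [0, 0, -0.003], "dr": [0, 0, -0.16], "fingers": -1}, {"offset": [0, 0, -0.005], "dr": [0, 0, -0.18], "fingers": -1}, {"offset": [0, 0, -0.015], "dr": [0, 0, -0.18], "fingers": -1}, {"offset": [0, 0, -0.05], "dr": [0, 0, -0.18], "fingers": -1}]}}

```text
time: 12.2
eef_pos: [512.8, -46.5, 222.0]
tcp_rot: [-0.002, 0.913, 0.409, -0.003]
force: [1.6, -0.9, -1.5]
finger_gap: 0.319
```

>>> {"op": "move_arm", "data": {"plan": [{"offset": [0, 0, -0.04], "dr": [0, 0, 0], "fingers": -1}, {"offset": [0, 0, -0.06], "dr": [0, 0, 0], "fingers": -1}, {"offset": [0, 0, -0.06], "dr": [0, 0, 0], "fingers": -1}]}}

```text
time: 12.5
eef_pos: [515.9, -46.8, 288.0]
tcp_rot: [0.001, 0.912, 0.409, 0.003]
force: [1.0, -0.6, -3.3]
finger_gap: 0.315
```

Run:
```python
from h import *
c=robot.capture("side");s=st()
crop(c,240,90,80,120,5,"z6.png")
a=np.array([408.5,258,287]); y=48.5
for p,yy in (((480,50,289),109),((408.5,258.2,289),170)): 
    print(goal(s["eef_pos"] if yy==109 else np.array([480,50,289.]),48.5 if yy==109 else 109,p,yy))
```

```text
t 12.55 pos [515.39 -46.79 285.64] yaw 48.31 z [ 2.6e-03 -1.0e-04 -1.0e+00] F [-0.5 -0.7 -2.5] M [0.02 0.01 0.01] gap 0.318 q [-0.091  0.116  0.069  1.52   0.     2.208]
(array([ 0.049 , -0.0906, -0.0034]), np.float64(-1.0559))
(array([ 2.201e-01,  2.000e-04, -0.000e+00]), np.float64(-1.0647))
```

View pics/z6.png

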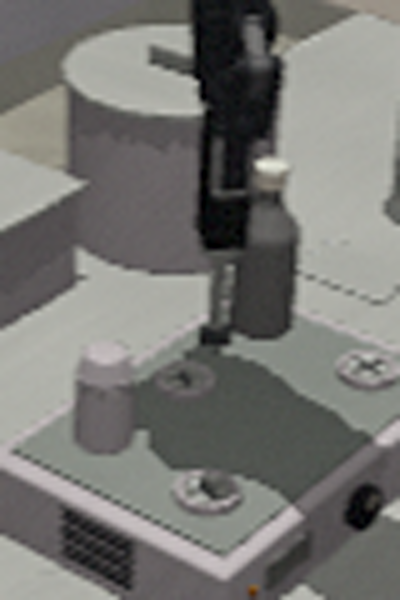

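Run:
```python
from h import *
c=[(515.4,-46.8,287,48.3),(490,50,289,88.9),(445,150,289,129.5),(405,258.5,289,170)]
for a,b in zip(c,c[1:]): print(goal(np.array(a[:3]),a[3],b[:3],b[3]))
```

```text
(array([ 0.0554, -0.0834, -0.002 ]), np.float64(-0.7086))
(array([ 0.0991, -0.0469, -0.    ]), np.float64(-0.7086))
(array([ 0.1092,  0.0381, -0.    ]), np.float64(-0.7069))
```

>>> {"op": "move_arm", "data": {"plan": [{"offset": [0.011, -0.017, 0], "dr": [0, 0, -0.142], "fingers": -1}, {"offset": [0.022, -0.033, 0], "dr": [0, 0, -0.283], "fingers": -1}, {"offset": [0.033, -0.05, 0], "dr": [0, 0, -0.425], "fingers": -1}, {"offset": [0.044, -0.067, 0], "dr": [0, 0, -0.567], "fingers": -1}, {"offset": [0.0554, -0.0834, -0.002], "dr": [0, 0, -0.7086], "fingers": -1}]}}

```text
time: 13.05
eef_pos: [488.0, 50.7, 284.1]
tcp_rot: [-0.001, 0.712, 0.702, -0.001]
force: [0.2, 0.2, -1.3]
finger_gap: 0.32
```

>>> {"op": "move_arm", "data": {"plan": [{"offset": [0.02, -0.009, 0], "dr": [0, 0, -0.142], "fingers": -1}, {"offset": [0.04, -0.019, 0], "dr": [0, 0, -0.283], "fingers": -1}, {"offset": [0.06, -0.028, 0], "dr": [0, 0, -0.425], "fingers": -1}, {"offset": [0.08, -0.038, 0], "dr": [0, 0, -0.567], "fingers": -1}, {"offset": [0.0991, -0.0469, 0], "dr": [0, 0, -0.7086], "fingers": -1}]}}

```text
time: 13.55
eef_pos: [442.8, 150.6, 284.4]
tcp_rot: [-0.001, 0.424, 0.906, -0.001]
force: [0.4, -0.3, -1.3]
finger_gap: 0.321
```

>>> {"op": "move_arm", "data": {"plan": [{"offset": [0.022, 0.008, 0], "dr": [0, 0, -0.142], "fingers": -1}, {"offset": [0.044, 0.015, 0], "dr": [0, 0, -0.283], "fingers": -1}, {"offset": [0.066, 0.023, 0], "dr": [0, 0, -0.425], "fingers": -1}, {"offset": [0.088, 0.031, 0], "dr": [0, 0, -0.567], "fingers": -1}, {"offset": [0.1092, 0.0381, 0], "dr": [0, 0, -0.7069], "fingers": -1}]}}

```text
time: 14.05
eef_pos: [402.8, 259.0, 284.3]
tcp_rot: [-0.001, 0.084, 0.996, -0.001]
force: [0.4, -0.2, -1.2]
finger_gap: 0.323
```

>>> {"op": "move_arm", "data": {"plan": [{"offset": [0, 0, 0], "dr": [0, 0, 0], "fingers": -1}, {"offset": [0, 0, 0], "dr": [0, 0, 0], "fingers": -1}, {"offset": [0, 0, 0], "dr": [0, 0, 0], "fingers": -1}, {"offset": [0, 0, 0], "dr": [0, 0, 0], "fingers": -1}]}}

```text
time: 14.45
eef_pos: [404.0, 257.7, 286.0]
tcp_rot: [-0.0, 0.088, 0.996, -0.0]
force: [-0.7, -0.1, -1.6]
finger_gap: 0.319
```

Run:
```python
from h import *
for n in("side","top"):
    c=robot.capture(n);pickle.dump(c,open(n+"7.pkl","wb"));
s=st(); s7,t7=load("side7"),load("top7")
crop(s7,170,80,170,150,4,"z7.png")
u=proj(t7,[515,-47,72])[0].astype(int); crop(t7,u[0]-15,u[1]-15,30,30,14,"t7.png")
print(goal(s["eef_pos"],170,(405.3,259,168),170))
```

```text
t 14.55 pos [404.11 257.8  286.33] yaw 169.97 z [-0.e+00 -1.e-04 -1.e+00] F [ 0.2  0.4 -2. ] M [-0.03 -0.04  0.04] gap 0.315 q [ 0.568  0.046 -0.007  1.518 -0.     0.743]
(array([-0.001 ,  0.0014,  0.1183]), np.float64(-0.0))
```

View pics/z7.png

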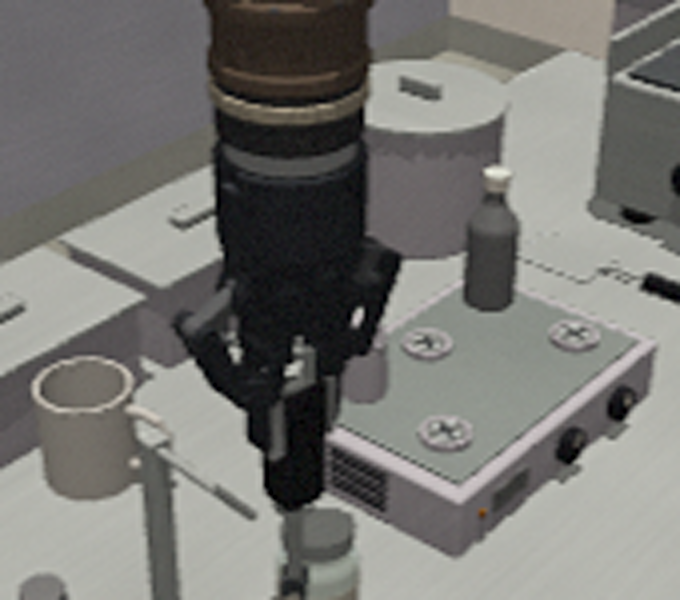

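View pics/t7.png

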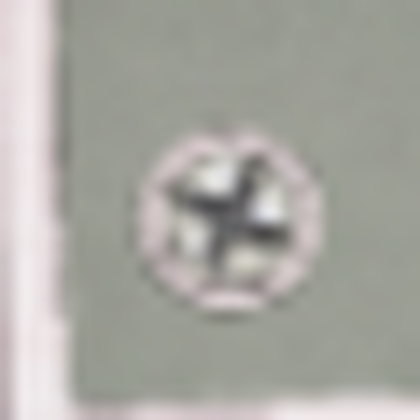

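Run:
```python
from h import *
c=load("side7")
print(proj(c,[[411.8,258.7,290.2-38.2],[404.1,257.8,286.3-38.2]]))
t=load("top7"); g=cv2.cvtColor(t["color"],cv2.COLOR_RGB2GRAY).astype(float)
from scipy.ndimage import map_coordinates as mc
th=np.radians(np.arange(0,360,2)); out=[]
for r in np.arange(5,13,1.):
    uv=proj(t,np.stack([514.9+r*np.cos(th),-47.2+r*np.sin(th),72+0*th],1)); v=mc(g,[uv[:,1],uv[:,0]],order=1); out.append(v.mean()-v)
m=(np.mean(out,0)*np.exp(4j*th)).sum(); print("slot",np.degrees(np.angle(m))/4)
crop(c,215,150,60,90,6,"z8.png"); print("peg crop pred",(proj(c,[[404.1,257.8,286.3-38.2],[404.1,257.8,176.1],[404.1,257.8,176.1+167]])-[215,150]+.5)*6)
import os
im=cv2.imread("pics/s_g4.png")
```

```text
[[240.28700589 200.73544698]
 [243.14423176 203.30333459]]
slot -27.57784642487348
peg crop pred [[171.86539056 322.82000756]
 [173.52382608 466.60056955]
 [169.40656032 109.51998827]]
```

View pics/z8.png

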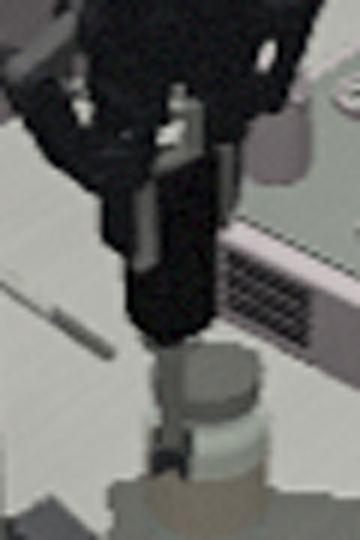

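>>> {"op": "move_arm", "data": {"plan": [{"offset": [-0.001, 0.0012, 0.045], "dr": [0, 0, 0], "fingers": -1}, {"offset": [-0.001, 0.0012, 0.085], "dr": [0, 0, 0], "fingers": -1}, {"offset": [-0.001, 0.0012, 0.11], "dr": [0, 0, 0], "fingers": -1}, {"offset": [-0.001, 0.0012, 0.119], "dr": [0, 0, 0], "fingers": -1}]}}

```text
time: 14.95
eef_pos: [403.9, 258.2, 164.7]
tcp_rot: [-0.002, 0.087, 0.996, -0.001]
force: [-1.0, 0.1, -1.8]
finger_gap: 0.319
```

>>> {"op": "move_arm", "data": {"plan": [{"offset": [0, 0, 0], "dr": [0, 0, 0], "fingers": -1}, {"offset": [0, 0, 0], "dr": [0, 0, 0], "fingers": -1}, {"offset": [0, 0, 0], "dr": [0, 0, 0], "fingers": -1}, {"offset": [0, 0, 0], "dr": [0, 0, 0], "fingers": -1}]}}

```text
time: 15.35
eef_pos: [405.8, 259.9, 168.8]
tcp_rot: [0.001, 0.087, 0.996, 0.001]
force: [-0.1, -0.0, -1.9]
finger_gap: 0.319
```

Run:
```python
from h import *
c=robot.capture("side");t=robot.capture("top"); s=st()
crop(c,190,140,75,100,6,"z9.png");crop(t,150,150,90,100,5,"t9.png")
for d in (80,46,36): 
  print(goal(s["eef_pos"],170,(484.6-.985*d,244.9+.174*d,160.3+.087*d),170))
```

```text
t 15.45 pos [405.49 259.72 168.26] yaw 170.07 z [ 1.2e-03  8.0e-04 -1.0e+00] F [ 0.5  0.5 -1.2] M [-0.01  0.03  0.01] gap 0.318 q [ 0.57   0.05  -0.261  1.258  0.     0.743]
(array([-0.0005, -0.0008,  0.001 ]), np.float64(-0.0))
(array([-0.0345, -0.0008,  0.004 ]), np.float64(-0.0))
(array([-0.0445, -0.0008,  0.0048]), np.float64(-0.0))
```

View pics/z9.png

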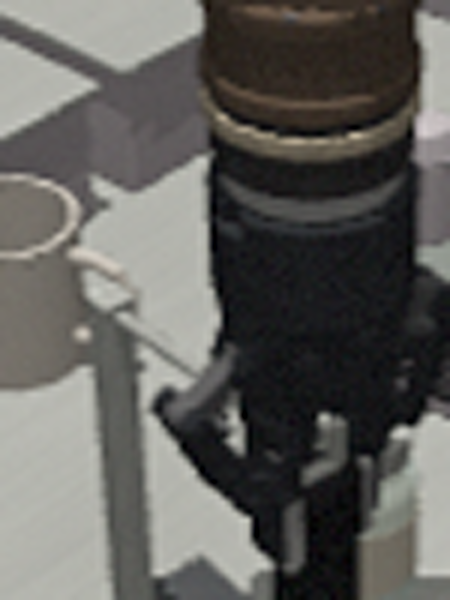

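View pics/t9.png

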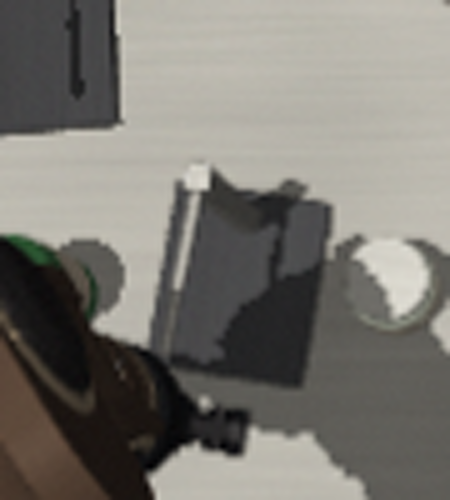

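>>> {"op": "move_arm", "data": {"plan": [{"offset": [-0.012, -0.0008, 0.0018], "dr": [0, 0, 0], "fingers": -1}, {"offset": [-0.024, -0.0008, 0.003], "dr": [0, 0, 0], "fingers": -1}, {"offset": [-0.03, -0.0008, 0.0035], "dr": [0, 0, 0], "fingers": -1}, {"offset": [-0.03, -0.0008, 0.0035], "dr": [0, 0, 0], "fingers": -1}, {"offset": [-0.03, -0.0008, 0.0035], "dr": [0, 0, 0], "fingers": -1}]}}

```text
time: 15.95
eef_pos: [434.6, 253.2, 163.6]
tcp_rot: [-0.0, 0.087, 0.996, -0.0]
force: [-0.2, 0.2, -1.9]
finger_gap: 0.321
```

Run:
```python
from h import *
c=robot.capture("side"); s=st()
crop(c,200,180,50,60,10,"z10.png")
for d in (30,20): 
  print(goal(s["eef_pos"],170,(484.6-.985*d,244.9+.174*d,160.3+.087*d),170))
```

```text
t 16.0 pos [434.43 253.3  163.7 ] yaw 170.05 z [-6.e-04 -3.e-04 -1.e+00] F [-0.1  0.2 -2.3] M [ 0.03  0.04 -0.04] gap 0.317 q [ 0.528  0.093 -0.224  1.254  0.     0.701]
(array([-0.0209,  0.0005,  0.0008]), np.float64(-0.0))
(array([-0.0309,  0.0005,  0.0017]), np.float64(-0.0))
```

View pics/z10.png

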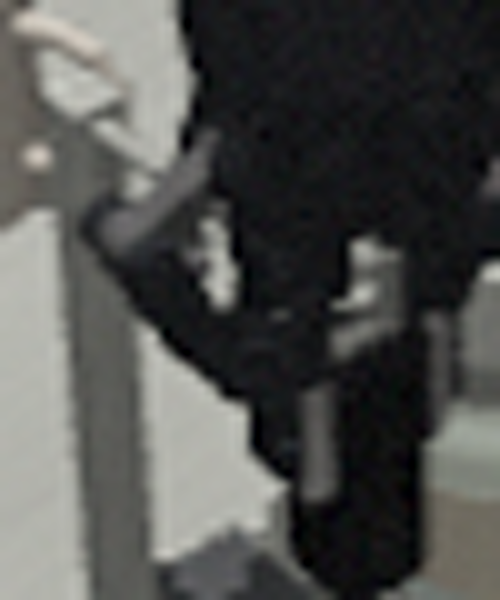

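The peg's end (365,295 in the crop) shows inside the eye plate's window. I'll continue along the peg.

>>> {"op": "move_arm", "data": {"plan": [{"offset": [-0.007, 0.0005, -0.0003], "dr": [0, 0, 0], "fingers": -1}, {"offset": [-0.014, 0.0005, 0.0003], "dr": [0, 0, 0], "fingers": -1}, {"offset": [-0.021, 0.0005, 0.0008], "dr": [0, 0, 0], "fingers": -1}, {"offset": [-0.021, 0.0005, 0.0008], "dr": [0, 0, 0], "fingers": -1}]}}

```text
time: 16.4
eef_pos: [456.2, 250.2, 162.9]
tcp_rot: [0.0, 0.087, 0.996, -0.0]
force: [-1.1, 0.5, -2.3]
finger_gap: 0.317
```

Run:
```python
from h import *
c=robot.capture("side"); s=st()
crop(c,190,170,60,70,8,"z11.png")
for d in (10,0): 
  print(goal(s["eef_pos"],170,(484.6-.985*d,244.9+.174*d,160.3+.087*d),170))
```

```text
t 16.45 pos [455.69 250.22 162.9 ] yaw 170.04 z [-3.e-04 -1.e-04 -1.e+00] F [-1.3 -0.3 -2.1] M [-0.03 -0.03  0.04] gap 0.323 q [ 0.502  0.125 -0.19   1.256  0.     0.676]
(array([-0.0194, -0.0002,  0.0017]), np.float64(-0.0))
(array([-0.0294, -0.0002,  0.0026]), np.float64(-0.0))
```

View pics/z11.png

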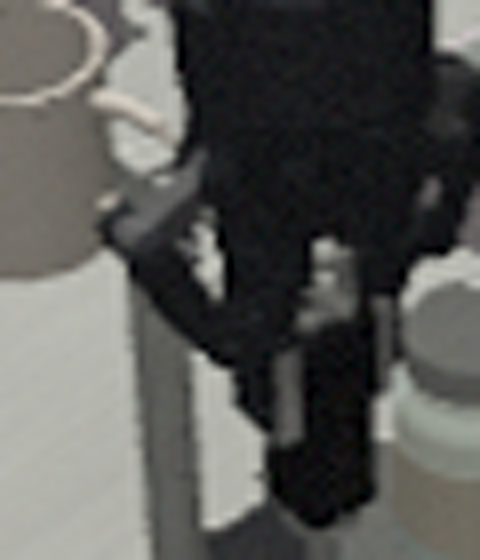

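>>> {"op": "move_arm", "data": {"plan": [{"offset": [-0.008, 0, 0.0007], "dr": [0, 0, 0], "fingers": -1}, {"offset": [-0.016, 0, 0.0014], "dr": [0, 0, 0], "fingers": -1}, {"offset": [-0.024, 0, 0.0021], "dr": [0, 0, 0], "fingers": -1}, {"offset": [-0.029, 0, 0.0025], "dr": [0, 0, 0], "fingers": -1}, {"offset": [-0.029, 0, 0.0025], "dr": [0, 0, 0], "fingers": -1}]}}

```text
time: 16.95
eef_pos: [484.6, 245.1, 160.3]
tcp_rot: [-0.0, 0.087, 0.996, -0.0]
force: [-0.9, 0.5, -2.3]
finger_gap: 0.321
```

Run:
```python
from h import *
c=robot.capture("side"); s=st()
crop(c,190,170,60,70,8,"z12.png")
```

```text
t 17.0 pos [484.1  245.18 160.39] yaw 170.04 z [-4.e-04 -1.e-04 -1.e+00] F [ 0.5 -1.3 -2.5] M [ 0.01  0.02 -0.  ] gap 0.321 q [ 0.469  0.168 -0.145  1.258  0.     0.643]
```

View pics/z12.png

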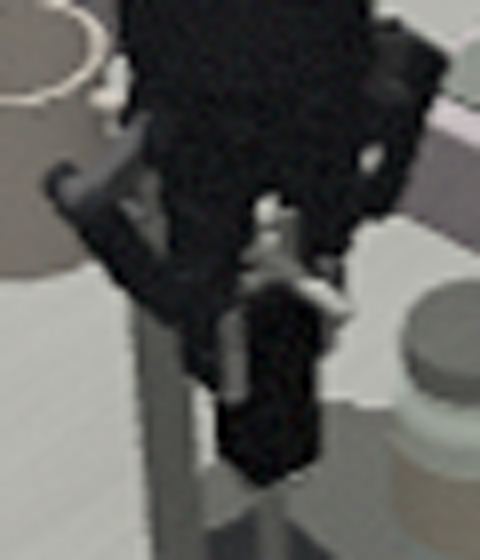

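The peg now comes out through the eye (free end at 345,310). I'll lower onto it.

>>> {"op": "move_arm", "data": {"plan": [{"offset": [0, 0, 0.002], "dr": [0, 0, 0], "fingers": -1}, {"offset": [0, 0, 0.0035], "dr": [0, 0, 0], "fingers": -1}, {"offset": [0, 0, 0.0035], "dr": [0, 0, 0], "fingers": -1}, {"offset": [0, 0, 0.0035], "dr": [0, 0, 0], "fingers": -1}]}}

```text
time: 17.4
eef_pos: [483.7, 245.4, 157.2]
tcp_rot: [0.0, 0.086, 0.996, 0.0]
force: [-0.4, 0.3, -0.7]
finger_gap: 0.319
```

Run:
```python
from h import *
s=st()
```

```text
t 17.4 pos [483.67 245.39 157.24] yaw 170.08 z [ 2.e-04  1.e-04 -1.e+00] F [-0.4  0.3 -0.7] M [-0.04  0.06 -0.03] gap 0.319 q [ 0.47   0.168 -0.152  1.25  -0.     0.643]
```

>>> {"op": "move_arm", "data": {"plan": [{"offset": [0, 0, 0.0006], "dr": [0, 0, 0], "fingers": -1}, {"offset": [0, 0, 0.0006], "dr": [0, 0, 0], "fingers": -0.25}, {"offset": [0, 0, 0.0006], "dr": [0, 0, 0], "fingers": -0.1}, {"offset": [0, 0, 0.0006], "dr": [0, 0, 0], "fingers": 0.1}, {"offset": [0, 0, 0.0006], "dr": [0, 0, 0], "fingers": 0.3}]}}

```text
time: 17.9
eef_pos: [483.9, 245.4, 156.5]
tcp_rot: [0.0, 0.087, 0.996, 0.0]
force: [0.6, -1.2, -0.3]
finger_gap: 0.647
```

>>> {"op": "move_arm", "data": {"plan": [{"offset": [0, 0, 0], "dr": [0, 0, 0], "fingers": 0.7}, {"offset": [0, 0, 0], "dr": [0, 0, 0], "fingers": 1}, {"offset": [0, 0, 0], "dr": [0, 0, 0], "fingers": 1}, {"offset": [0, 0, 0], "dr": [0, 0, 0], "fingers": 1}, {"offset": [0, 0, 0], "dr": [0, 0, 0], "fingers": 1}]}}

```text
time: 18.4
eef_pos: [483.8, 245.3, 156.5]
tcp_rot: [-0.0, 0.087, 0.996, -0.0]
force: [-0.4, -0.1, 0.9]
finger_gap: 1.0
```

Run:
```python
from h import *
c=robot.capture("side"); s=st()
crop(c,180,150,75,90,6,"z13.png")
```

```text
t 18.45 pos [483.82 245.32 156.47] yaw 170.07 z [-1.e-04 -0.e+00 -1.e+00] F [ 1.  -0.8 -0.1] M [ 0.01 -0.01 -0.02] gap 1.002 q [ 0.469  0.169 -0.153  1.249  0.     0.643]
```

View pics/z13.png

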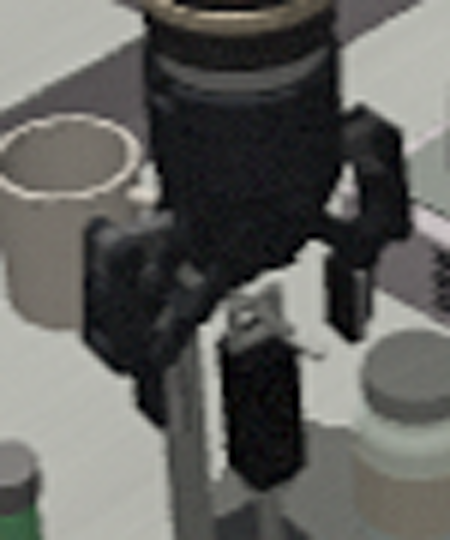

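The driver hangs free. I'll retreat straight up.

>>> {"op": "move_arm", "data": {"plan": [{"offset": [0, 0, -0.02], "dr": [0, 0, 0], "fingers": 1}, {"offset": [0, 0, -0.06], "dr": [0, 0, 0], "fingers": 1}, {"offset": [0, 0, -0.11], "dr": [0, 0, 0], "fingers": 1}, {"offset": [0, 0, -0.16], "dr": [0, 0, 0], "fingers": 1}, {"offset": [0, 0, -0.19], "dr": [0, 0, 0], "fingers": 1}]}}

```text
time: 18.95
eef_pos: [484.0, 245.4, 350.6]
tcp_rot: [0.002, 0.087, 0.996, 0.001]
force: [0.6, 0.5, -0.2]
finger_gap: 1.0
```

>>> {"op": "move_arm", "data": {"plan": [{"offset": [0.05, 0, 0], "dr": [0, 0, 0], "fingers": 1}, {"offset": [0.1, 0, 0], "dr": [0, 0, 0], "fingers": 1}, {"offset": [0.13, 0, 0], "dr": [0, 0, 0], "fingers": 1}, {"offset": [0.13, 0, 0], "dr": [0, 0, 0], "fingers": 1}, {"offset": [0.13, 0, 0], "dr": [0, 0, 0], "fingers": 1}]}}

```text
time: 19.45
eef_pos: [355.5, 267.9, 347.0]
tcp_rot: [0.001, 0.086, 0.996, 0.0]
force: [0.7, -0.1, -0.4]
finger_gap: 0.998
```

Run:
```python
from h import *
c=robot.capture("side");t=robot.capture("top"); s=st()
cv2.imwrite("pics/fs.png",cv2.resize(c["color"][:,:,::-1],(800,600),interpolation=cv2.INTER_CUBIC))
cv2.imwrite("pics/ft.png",cv2.resize(t["color"][:,:,::-1],(800,600),interpolation=cv2.INTER_CUBIC))
a=c["color"][170:260,190:270];b=load("side0")["color"][170:260,190:270]; e=c["color"][110:220,230:340]; 
cv2.imwrite("pics/cmp.png",np.hstack([cv2.resize(x,(390,440),interpolation=cv2.INTER_CUBIC) for x in (b,a)])[:,:,::-1])
crop(c,230,115,110,105,5,"boxf.png")
```

```text
t 19.55 pos [356.43 267.77 346.33] yaw 170.05 z [ 2.e-04 -1.e-04 -1.e+00] F [-0.9  0.2 -0.1] M [ 0.02  0.03 -0.06] gap 0.999 q [ 0.644  0.004  0.083  1.65  -0.     0.818]
```

View pics/cmp.png

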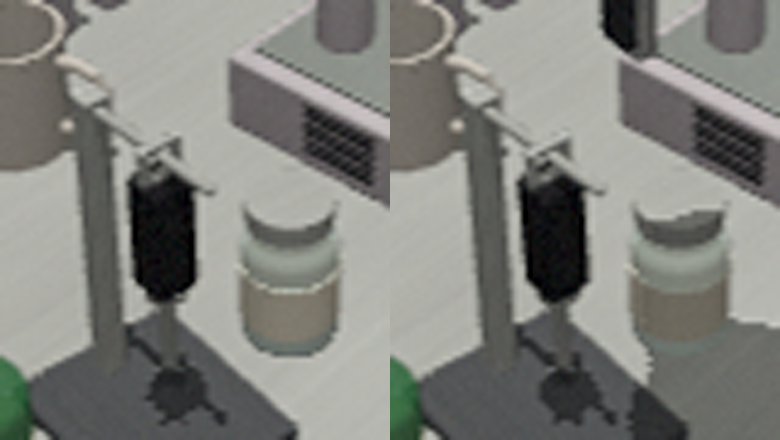

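View pics/boxf.png

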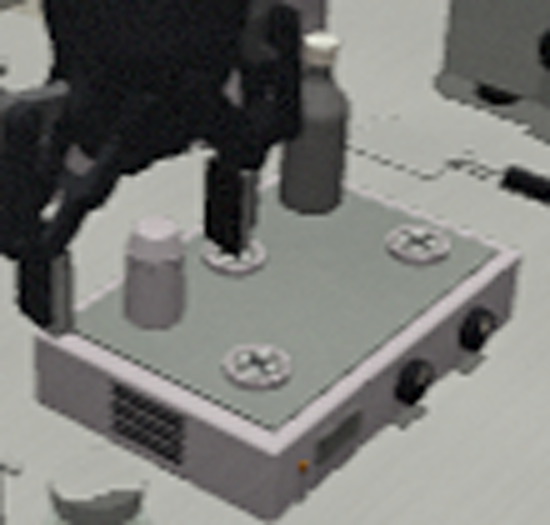

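View pics/ft.png

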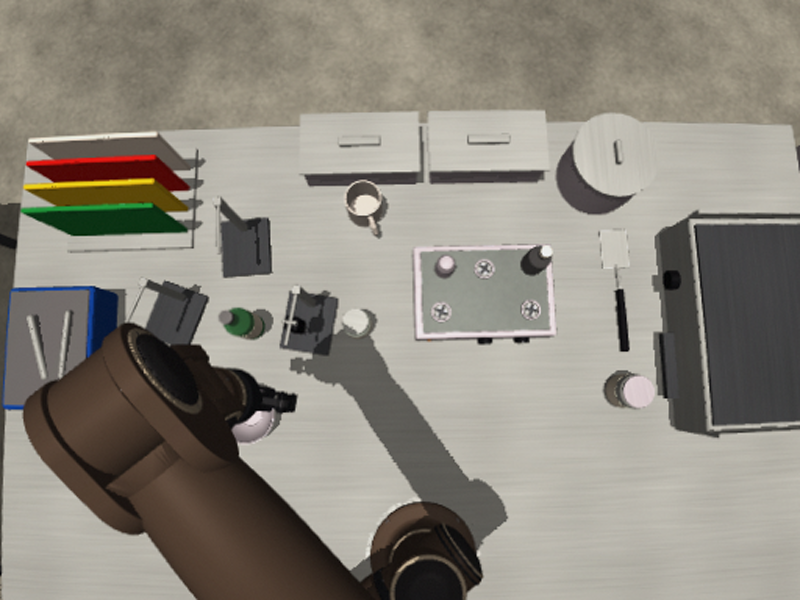

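```bash
python3 -c "
from station import robot
print(robot.hand_in())"
```

```text
the job is handed in; nothing more can be done
None
```

I drove the loose screw, the near-left one at box (-45, 95), fully home, hung the screwdriver back on its peg, and handed the job in at about 19.6 s.

- **Screw:** I kept it pressed in with about 15 N while turning clockwise. The bit went down about 7.7 mm, then stopped sinking while the moment rose to 1.27 N m, so it is at its stop. The side picture shows the head flush with its collar.
- **Slot angle:** the pictures show the slots turned about 71°, from roughly 43° to -28°. That is slightly under the full 74.5° travel, but fits the screw starting a little turned and my ±3° reading.
- **Screwdriver:** the before and after pictures show it hanging by its eye as it did at the start.
- **Surroundings:** in the last pictures the bystanders stand where they were; the arm partly hides the bowl in the top view. The arm ended clear of everything, and the largest contact force I read was about 17 N.

No final check failed. The top camera was blocked by the arm while the bit went in, so that alignment relied on the side view and on feeling the bit touch the bottom of the recess.

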